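# Put the workshop hand tools back on their shadow mats

### The arm

A 7-joint arm with a two-finger parallel gripper is mounted at the origin on the work surface. World frame = base frame: x ahead of the robot, y to its left, z up, the work surface at z = 0. Lengths are in m, angles in rad, forces in N, time in s.
With the tool pointing down it reaches from about 0.4 to 0.85 m from the base axis. Payload 10.4 kg.
Tool frame: the origin (TCP) lies on the centre line of the jaws, within the pads' length; the fingertips stand 22 mm ahead of it and the grasp point (between the pads) lies 3 mm ahead of it; x points along the fingers, y is the direction in which the jaws open and shut, and the axes are right-handed (so a half turn about x gives the same grasp; the last joint's range is limited). The gripper opens to 87 mm and grips with 3 to 60 N. Pads are 19 mm wide; open, the fingers measure 117 mm over their backs; the gripper's body (75 mm by 190 mm) begins 51 mm behind the grasp point.
Start: joints at [1.157, 0.332, -0.065, 1.46, 0.022, 1.35, -0.088], TCP at [0.238, -0.578, 0.245] pointing down, gripper open.
Joint ranges: [-2.6, 2.6], [-0.5, 2.12], [-1.47, 1.34], [0.16, 2.42], [-1.27, 4.41], [0.06, 2.06], [-2.6, 2.6]. Speed limits (rad/s): [2.22, 2.22, 2.79, 2.79, 3.14, 3.14, 3.14].

### API

Orientations are given as a unit quaternion [x, y, z, w].
In Python, from bench import * gives the robot as it stands.
- The arm moves only by the tool arm_command, never from a script. Its argument "targets" is one flat list of numbers, 7 for each row, row after row: the turn, a rotation vector about the tool's x, y, z in units of 45 degrees (1.0 is 45 degrees), then the shift along the tool's x, y, z in units of 25 mm (1.0 is 25 mm), then the opening, from 0 (shut) to 1 (fully open). In form: [wx, wy, wz, tx, ty, tz, fingers, wx, wy, wz, tx, ty, tz, fingers, ...]. A call has 1 to 12 rows; each row shifts and turns the pose as measured when the row begins, along the tool's axes as they then stand; what a row does not reach is not made up. A row lasts 1/12 s, in which the tool goes at most 41.7 mm and 7.16 degrees, less where a joint would pass 70% of its speed; a pose out of reach is approached as far as the arm can. A call with a number of a shift or a turn outside -1 to 1 is refused whole. A call with a gripper value outside its range is refused whole. The fingers move at their own pace and stop on an object; "newtons" is the grip in N (left out, the last holds). Time passes only in rows, so rows that do not move let the fingers close. It gives the time, the measured TCP pose, the force and the opening at its end, in the units of the state.
- read_state(): the state, without advancing time (a new reading comes with each control period).
- camera(name): name is "side" or "top" or "wrist"; returns the picture (384x512x3 uint8, red, green, blue); there is no depth.
- calibration(name): a dict with "camera_matrix" (3x3 intrinsics, pixels), "R" (3x3) and "t" (3): a world point X has camera coordinates R X + t; the wrist camera has in their place "tool_from_camera" (4x4, takes a point from camera to tool coordinates, whose origin is the TCP and whose axes are the tool frame's). Camera axes: x right, y down, z forward; pixel columns grow to the right and rows downward; lengths in m; the calibration is good to about 2 mm. A picture is of the moment at which its call begins: read the wrist's pose just before it. calibration takes no time and is no camera call.
- close_job(): hands the job in, once; it reports no verdict.
The state is a dict: "time": time; "joint_positions": joint angles; "joint_vel": joint speeds; "joint_torque": joint torques, N m; "ee_pos": TCP position; "eef_rot": TCP orientation; "ft_force": force on the tool from outside, world axes, zero at the start; "torque": the same for the moment, N m; "width": finger opening in m.
Only numpy, scipy, OpenCV 4.12 (cv2) and the standard library are available. Lean on these libraries where they do the work, as an engineer would, in place of code of your own. Each camera call takes 0.05 s, during which the arm holds its last target.

### The job

Tidy the bench after the repair: put the hammer, the large spanner, the small spanner and the pliers each back on the black mat that carries its own painted yellow outline. Every tool must lie flat inside its outline and point the same way as it (head on painted head), released and at rest. Leave the yellow bolt bin and the grease tin where they stand.

Things in the scene. Friction and masses are not known exactly. Their poses are not given: they have to be found in the camera images.
- hammer: Ball-peen hammer, 170 mm long, about 450 g. Lies flat. Origin: underside, at the grip point (grip here across y, from above); +x to the head end, z up. Pale wooden handle, 20 mm wide and 20 mm tall, from x = -123 mm to the head. Dark steel head: x = 21 to 47 mm, y = -40 (round peen) to +42 mm (flat face), 27 mm tall.
- big_spanner: Large bright steel open-ended spanner, 170 mm long, 9 mm thick, about 200 g. Lies flat. Origin: underside, at the grip point (grip here across y, from above); +x to the open-jaw end, z up. Shank 16 mm wide; forked head 40 mm wide, ending at x = +55 mm, starting at x = 18 mm; round tail, 26 mm across with a black eye, ending at x = -115 mm.
- small_spanner: Small bright steel open-ended spanner, 120 mm long, 9 mm thick, about 70 g. Lies flat. Origin: underside, at the grip point (grip here across y, from above); +x to the open-jaw end, z up. Shank 12 mm wide; forked head 28 mm wide, from x = 18 mm to +44 mm; round tail, 18 mm across with a black eye, ending at x = -76 mm.
- pliers: Closed pliers with two red handles, 153 mm long, 12 mm thick (rivet head 14 mm), about 220 g, one rigid piece. Lies flat. Origin: underside, at the grip point (grip here across y, from above); +x to the jaw end, z up. Dark steel joint at the origin, 24 mm wide (y), x -15 to 15 mm; jaws 15 mm wide, to x = +50 mm; red handles spread to 63 mm over all at x = -103 mm.
- hammer_mat: Black mat, 200 (x) by 90 (y) by 4 mm, fixed, with a painted yellow outline of the hammer, 3 mm larger all round. Origin: centre of its underside; +x along its length to the outline's head end. A tool exactly in place has its origin 38 mm towards +x from the mat's centre, on the long centre line, 4 mm above the bench, and its x axis along the mat's x.
- big_spanner_mat: Black mat, 200 (x) by 90 (y) by 4 mm, fixed, with a painted yellow outline of the large spanner (170 mm long), 3 mm larger all round. Origin: centre of its underside; +x along its length to the outline's open-jaw end. A tool exactly in place has its origin 30 mm towards +x from the mat's centre, on the long centre line, 4 mm above the bench, and its x axis along the mat's x.
- small_spanner_mat: Black mat, 200 (x) by 90 (y) by 4 mm, fixed, with a painted yellow outline of the small spanner (120 mm long), 3 mm larger all round. Origin: centre of its underside; +x along its length to the outline's open-jaw end. A tool exactly in place has its origin 16 mm towards +x from the mat's centre, on the long centre line, 4 mm above the bench, and its x axis along the mat's x.
- pliers_mat: Black mat, 200 (x) by 90 (y) by 4 mm, fixed, with a painted yellow outline of the pliers, 3 mm larger all round. Origin: centre of its underside; +x along its length to the outline's jaw end. A tool exactly in place has its origin 25 mm towards +x from the mat's centre, on the long centre line, 4 mm above the bench, and its x axis along the mat's x.
- bolt_bin: Bystander: yellow open plastic bin of bolts, 100 (x) by 70 (y) by 50 mm tall, loose, about 600 g. Origin: centre of its underside. Leave it alone.
- grease_tin: Bystander: round blue-banded grease tin, 60 mm across and 60 mm tall, loose, about 350 g. Origin: centre of its underside. Leave it alone.
Things that resemble listed ones, but are neither listed nor needed, are in the scene too. There is more than one size of the hammer; the job needs the smaller.

How it is judged:
By the outcome, as a careful person would: the job done as asked, in the order asked, and still so for the second after the job is handed in, with the robot touching nothing.
It also fails if it takes over 112 s, if anything falls off the work surface, if the arm or the gripper's body presses on something with over 40 N, if the wrist force passes 120 N, or if a joint passes its speed limit or range.

## Working session

There is one attempt and no reset: what is moved stays moved. The work goes in short steps, Python scripts to look and compute and a tool call to move; the robot and the scene stay as the last step left them, time stands still between calls to the robot, and variables do not carry over. Pictures are saved under pics/ and viewed, and the job is handed in when it is done.

Besides the shell and the picture viewer there is one more tool, called after "Request:" by a JSON object that holds its "fn" and its "kwargs", one argument or row to a line. arm_command: Moves the arm, as the interface text tells. Shifts and turns lie within -1 to 1; 1 stands for 25 mm of shift or 45 degrees of turn. Its arguments: {"type":"object","properties":{"targets":{"type":"array","items":{"type":"number","minimum":-1,"maximum":1}},"newtons":{"type":"number"}},"required":["targets"]}

```bash
mkdir -p pics; ls; python3 - <<'E'
from bench import *
import cv2,json
s=read_state(); print({k:s[k] for k in("time","ee_pos","eef_rot","width","ft_force")})
for n in("top","side"):
    cv2.imwrite(f"pics/{n}0.png",cv2.resize(camera(n)[:,:,::-1],None,fx=1.5,fy=1.5,interpolation=cv2.INTER_CUBIC)); print(n,calibration(n))
print(calibration("wrist"))
E
```

```text
pics
{'time': 0.0, 'ee_pos': array([ 0.23791628, -0.57753712,  0.2437291 ]), 'eef_rot': array([-0.69352528, -0.13780216,  0.6937756 , -0.13677959]), 'width': 0.08689257948593385, 'ft_force': array([-0.2297415 ,  0.25304811,  0.06701295])}
top {'camera_matrix': array([[461.62705242,   0.        , 254.39438307],
       [  0.        , 461.62705242, 197.20296674],
       [  0.        ,   0.        ,   1.        ]]), 'R': array([[ 0.02047369, -0.99977617, -0.00533334],
       [-0.99499294, -0.01985321, -0.09795355],
       [ 0.09782574,  0.00731211, -0.9951767 ]]), 't': array([0.0486001 , 0.48204203, 1.28869027])}
side {'camera_matrix': array([[449.11859519,   0.        , 252.96030638],
       [  0.        , 449.11859519, 185.60215774],
       [  0.        ,   0.        ,   1.        ]]), 'R': array([[-0.92328457, -0.38369543,  0.0179838 ],
       [-0.28653044,  0.65678412, -0.69752055],
       [ 0.25582398, -0.64916287, -0.71633907]]), 't': array([0.46158132, 0.15355001, 1.20835886])}
{'camera_matrix': array([[287.82354162,   0.        , 255.4576688 ],
       [  0.        , 287.82354162, 189.92114782],
       [  0.        ,   0.        ,   1.        ]]), 'tool_from_camera': array([[ 2.48966179e-05, -3.03396115e-01,  9.52864522e-01,
        -1.40878410e-01],
       [ 9.99999967e-01,  2.52486199e-04,  5.42644978e-05,
         5.83342970e-04],
       [-2.57048779e-04,  9.52864489e-01,  3.03396111e-01,
        -8.52268238e-02],
       [ 0.00000000e+00,  0.00000000e+00,  0.00000000e+00,
         1.00000000e+00]])}
```

View pics/top0.png

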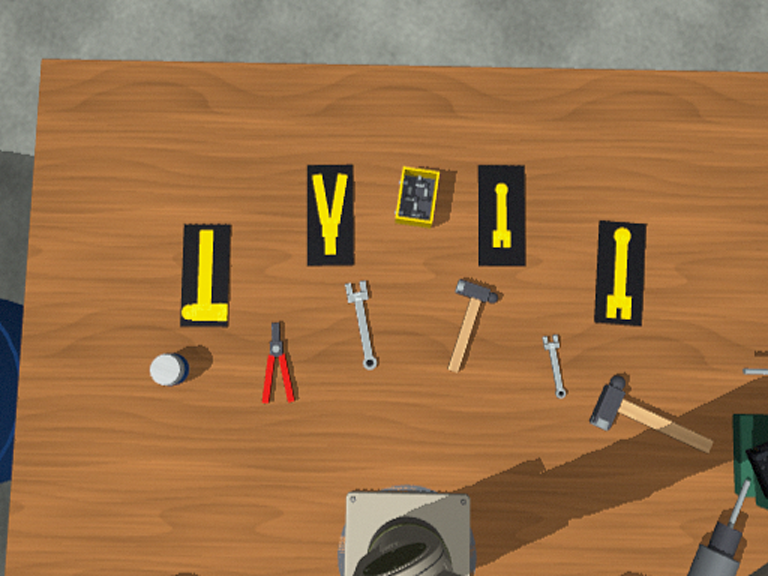

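View pics/side0.png

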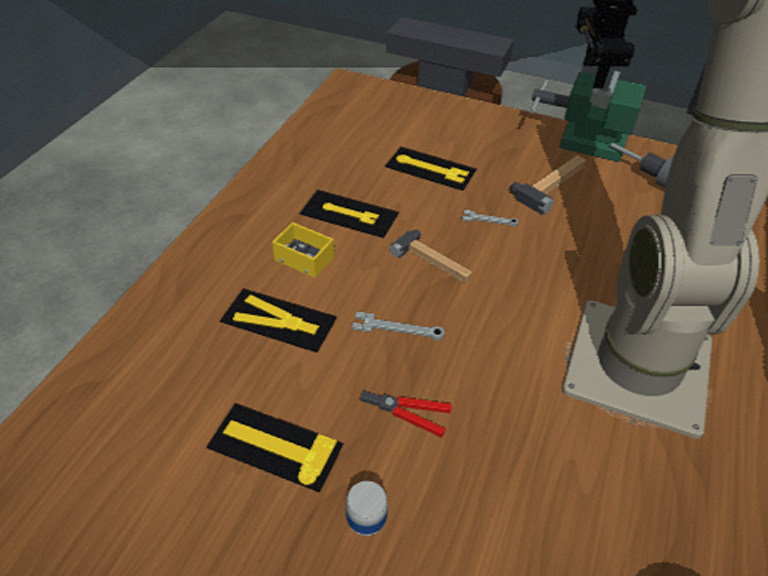

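```bash
cat > h.py <<'E'
from bench import *
import cv2,numpy as np
from scipy.spatial.transform import Rotation as Ro
def pose():
    s=read_state();return Ro.from_quat(s["eef_rot"]).as_matrix(),np.array(s["ee_pos"])
def proj(name):
    c=calibration(name);K=np.array(c["camera_matrix"])
    if name=="wrist":
        R,p=pose();T=np.array(c["tool_from_camera"])
        Rc=R@T[:3,:3];pc=R@T[:3,3]+p
        return K@np.c_[Rc.T,-Rc.T@pc]
    return K@np.c_[c["R"],c["t"]]
def ortho(name,x0,x1,y0,y1,z,mm=1.0,img=None):
    # output: rows = x decreasing from x1, cols= y decreasing from y1
    P=proj(name); 
    if img is None: img=camera(name)
    s=mm/1000
    A=np.array([[0,-s,x1],[-s,0,y1],[0,0,1]],float)
    H=P@np.array([[1,0,0],[0,1,0],[0,0,z],[0,0,1]],float)@A
    return cv2.warpPerspective(img,H,(int((y1-y0)/s),int((x1-x0)/s)),flags=cv2.INTER_CUBIC|cv2.WARP_INVERSE_MAP)
E
python3 - <<'E'
from h import *
img=camera("top");cv2.imwrite("pics/toplast_raw.png",img[:,:,::-1])
o=ortho("top",0.3,0.9,-0.5,0.55,0.004,1.0,img)
cv2.imwrite("pics/o4.png",o[:,:,::-1])
hsv=cv2.cvtColor(o,cv2.COLOR_RGB2HSV)
# mats: black or yellow
m=((o.max(2)<45)).astype(np.uint8)*255
n,l,st,c=cv2.connectedComponentsWithStats(m)
for i in range(1,n):
    if st[i,4]>5000:
        pts=np.argwhere(l==i)[:,::-1].astype(np.float32)
        (cx,cy),(w,h),a=cv2.minAreaRect(pts)
        print("mat x %.4f y %.4f"%(0.9-cy/1e3,0.55-cx/1e3),w,h,a)
v=cv2.resize(o,None,fx=.76,fy=.76,interpolation=cv2.INTER_AREA)
cv2.imwrite("pics/o4v.png",v[:,:,::-1])
for i,(r,c) in enumerate([(180,380),(180,620)]): pass
cr=img[150:310,170:500]
cv2.imwrite("pics/crop1.png",cv2.resize(cr,None,fx=2.4,fy=2.4,interpolation=cv2.INTER_CUBIC)[:,:,::-1])
E
```

```text
mat x 0.6466 y -0.1702 197.0018310546875 88.09812927246094 89.55585479736328
mat x 0.6410 y 0.1630 196.91748046875 87.91327667236328 88.02507019042969
mat x 0.5380 y -0.3987 89.02259063720703 197.1298370361328 3.3664605617523193
mat x 0.5362 y 0.4010 159.6815643310547 89.4488525390625 89.45948028564453
```

View pics/o4v.png

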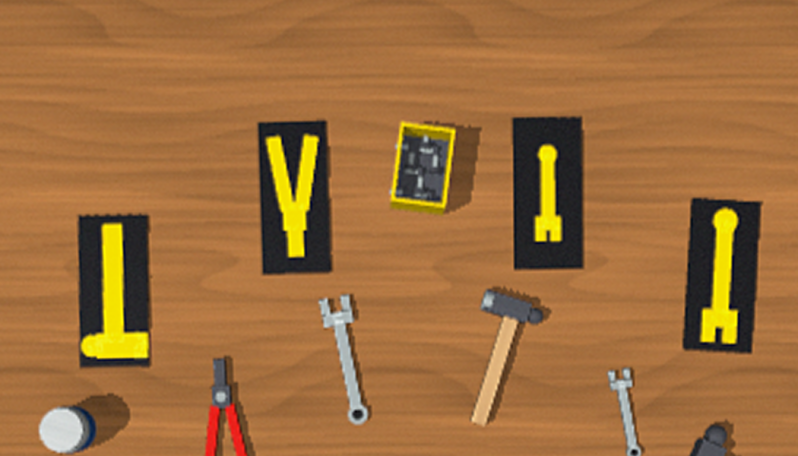

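View pics/crop1.png

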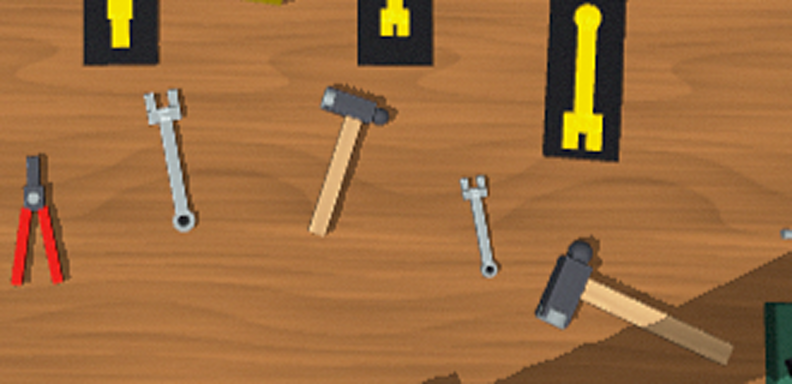

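```bash
python3 - <<'E'
from h import *
R,p=pose();print(R.round(3),p, "az",np.degrees(np.arctan2(p[1],p[0])),"tool z yaw",np.degrees(np.arctan2(R[1,2],R[0,2])))
raw=cv2.imread("pics/toplast_raw.png")[:,:,::-1].copy()
o=ortho("top",0.25,0.75,-0.5,0.5,0.008,1.0,raw)
def crop(o,n,x,y,h=.1):
    r=int((.75-x)*1000);c=int((.5-y)*1000);k=int(h*1000)
    return cv2.resize(o[max(r-k,0):r+k,c-k:c+k],(390,390),interpolation=cv2.INTER_CUBIC)
a=np.hstack([crop(o,0,.44,-.12),crop(o,0,.44,.095)]);cv2.imwrite("pics/t1.png",a[:,:,::-1])
b=np.hstack([crop(o,0,.37,-.272),crop(o,0,.35,.255)]);cv2.imwrite("pics/t2.png",b[:,:,::-1])
o=ortho("top",0.3,0.9,-0.5,0.55,0.004,1.0,raw)
hsv=cv2.cvtColor(o,cv2.COLOR_RGB2HSV)
m=((o.max(2)<60)|((hsv[:,:,1]>215)&(hsv[:,:,0]>22)&(hsv[:,:,0]<35)&(o[:,:,0]>180))).astype(np.uint8)*255
m=cv2.morphologyEx(m,cv2.MORPH_CLOSE,np.ones((5,5)));m=cv2.morphologyEx(m,cv2.MORPH_OPEN,np.ones((9,9)))
n,l,st,c=cv2.connectedComponentsWithStats(m)
for i in range(1,n):
    if st[i,4]>9000:
        (cx,cy),(w,h),a=cv2.minAreaRect(np.argwhere(l==i)[:,::-1].astype(np.float32))
        print("mat x %.4f y %.4f"%(0.9-cy/1e3,0.55-cx/1e3),round(w,1),round(h,1),round(a,2))
E
```

```text
[[-0.     0.381 -0.925]
 [ 0.001 -0.925 -0.381]
 [-1.    -0.001  0.   ]] [ 0.2379711  -0.57764617  0.24394843] az -67.60996034453986 tool z yaw -157.6080272610484
mat x 0.6466 y -0.1706 197.6 89.4 89.38
mat x 0.6409 y 0.1628 197.8 88.7 88.14
mat x 0.5380 y -0.3992 90.1 197.7 3.42
mat x 0.5176 y 0.4006 196.4 89.7 89.27
```

View pics/t1.png

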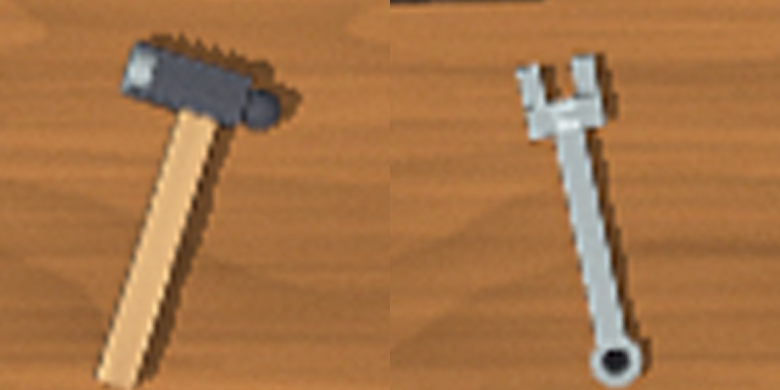

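View pics/t2.png

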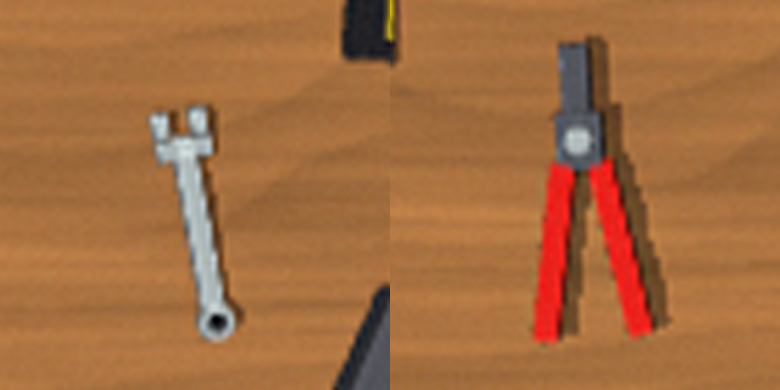

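```bash
cat >> h.py <<'E'
def axes(yaw):
    a=np.radians(yaw);z=np.array([np.cos(a),np.sin(a),0]);x=np.array([0,0,-1.]);return np.c_[x,np.cross(z,x),z]
def go(t,yaw,direction=0):
    R,p=pose();y0=np.degrees(np.arctan2(R[1,2],R[0,2]))
    d=(yaw-y0+180)%360-180
    if direction and d*direction<0: d+=360*direction
    A=axes(yaw)
    s=A.T@(np.array(t)-p)/.025
    rv=Ro.from_matrix(R.T@A).as_rotvec()/(np.pi/4)
    n=max(abs(s).max(),np.linalg.norm(s)/1.6)
    st=read_state()
    print("t %.2f pos %s yaw %.2f | yawchange %.1f rotx units %.3f (rv %s) | shift units %s rows>= %.1f"%(st["time"],p.round(4),y0,d,-d/45,rv.round(3),s.round(2),n),"j",np.array(st["joint_positions"]).round(2),"w",round(st["width"],4),"F",np.array(st["ft_force"]).round(1))
E
python3 - <<'E'
from h import *
go((.462,-.110,.22),-195)
E
```

```text
t 0.15 pos [ 0.238  -0.5776  0.2439] yaw -157.61 | yawchange -37.4 rotx units 0.831 (rv [0.831 0.    0.001]) | shift units [  0.96 -20.39  -3.81] rows>= 20.4 j [ 1.16  0.33 -0.06  1.46  0.02  1.35 -0.09] w 0.0868 F [0.2 0.5 0.4]
```

Request:
{"fn": "arm_command", "kwargs": {
  "targets": [0.14, 0, 0, 0, 0, 0, 1, 0.14, 0, 0, 0, 0, 0, 1, 0.14, 0, 0, 0, 0, 0, 1, 0.14, 0, 0, 0, 0, 0, 1, 0.14, 0, 0, 0, 0, 0, 1, 0.14, 0, 0, 0, 0, 0, 1, 0, 0, 0, 0.05, -0.95, -0.18, 1, 0, 0, 0, 0.05, -0.95, -0.18, 1, 0, 0, 0, 0.05, -0.95, -0.18, 1, 0, 0, 0, 0.05, -0.95, -0.18, 1, 0, 0, 0, 0.05, -0.95, -0.18, 1, 0, 0, 0, 0.05, -0.95, -0.18, 1]
}}

```text
time: 1.15
ee_pos: [0.3029, -0.4475, 0.2314]
eef_rot: [-0.696, 0.108, 0.701, 0.112]
ft_force: [-0.0, 0.6, 0.1]
width: 0.0874
```

```bash
python3 - <<'E'
from h import *
go((.462,-.110,.22),-195)
E
```

```text
t 1.15 pos [ 0.3029 -0.4475  0.2314] yaw 162.07 | yawchange 2.9 rotx units -0.065 (rv [-0.065  0.01   0.005]) | shift units [  0.46 -14.69  -2.65] rows>= 14.7 j [ 0.94  0.16 -0.06  1.7   0.01  1.29 -1.  ] w 0.0874 F [-0.   0.6  0.1]
```

Request:
{"fn": "arm_command", "kwargs": {
  "targets": [0, 0, 0, 0, -1, -0.18, 1, 0, 0, 0, 0, -1, -0.18, 1, 0, 0, 0, 0, -1, -0.18, 1, 0, 0, 0, 0, -1, -0.18, 1, 0, 0, 0, 0, -1, -0.18, 1, 0, 0, 0, 0, -1, -0.18, 1, 0, 0, 0, 0, -1, -0.18, 1, 0, 0, 0, 0, -1, -0.18, 1, 0, 0, 0, 0, -1, -0.18, 1, 0, 0, 0, 0, -1, -0.18, 1, 0, 0, 0, 0, -1, -0.18, 1, 0, 0, 0, 0, -1, -0.18, 1]
}}

```text
time: 2.15
ee_pos: [0.4499, -0.1635, 0.23]
eef_rot: [-0.694, 0.109, 0.702, 0.112]
ft_force: [0.3, -1.2, -0.8]
width: 0.0869
```

```bash
python3 - <<'E'
from h import *
go((.462,-.110,.22),-195)
E
```

```text
t 2.15 pos [ 0.4499 -0.1635  0.23  ] yaw 162.01 | yawchange 3.0 rotx units -0.066 (rv [-0.066  0.015  0.005]) | shift units [ 0.4  -2.19  0.09] rows>= 2.2 j [ 0.6   0.05 -0.35  1.83  0.01  1.28 -1.64] w 0.0869 F [ 0.3 -1.2 -0.8]
```

Request:
{"fn": "arm_command", "kwargs": {
  "targets": [-0.03, 0.01, 0, 0.2, -0.75, 0, 1, -0.03, 0, 0, 0.2, -0.75, 0, 1, 0, 0, 0, 0, -0.6, 0, 1, 0, 0, 0, 0, 0, 0, 1]
}}

```text
time: 2.48
ee_pos: [0.4665, -0.1046, 0.2182]
eef_rot: [-0.7, 0.087, 0.702, 0.091]
ft_force: [-1.2, 0.4, 0.9]
width: 0.0872
```

```bash
python3 - <<'E'
from h import *
go((.462,-.110,.22),-195)
img=camera("wrist");cv2.imwrite("pics/w1.png",img[:,:,::-1])
o=ortho("wrist",.32,.56,-.25,0.03,.01,.35,img);cv2.imwrite("pics/w1o.png",o[:,:,::-1]);print(o.shape)
E
```

```text
t 2.48 pos [ 0.4665 -0.1046  0.2182] yaw 165.50 | yawchange -0.5 rotx units 0.011 (rv [0.011 0.005 0.006]) | shift units [-0.07  0.26  0.12] rows>= 0.3 j [ 0.53  0.05 -0.41  1.85  0.02  1.25 -1.71] w 0.0872 F [-1.2  0.4  0.9]
(685, 800, 3)
```

View pics/w1.png

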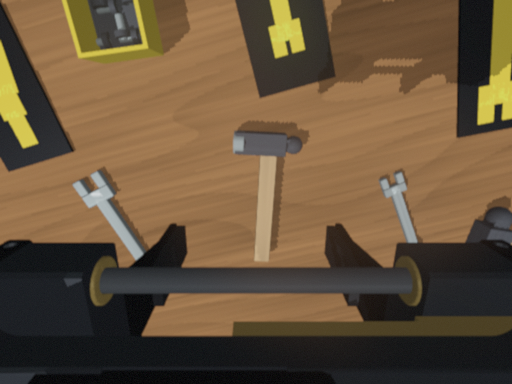

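View pics/w1o.png

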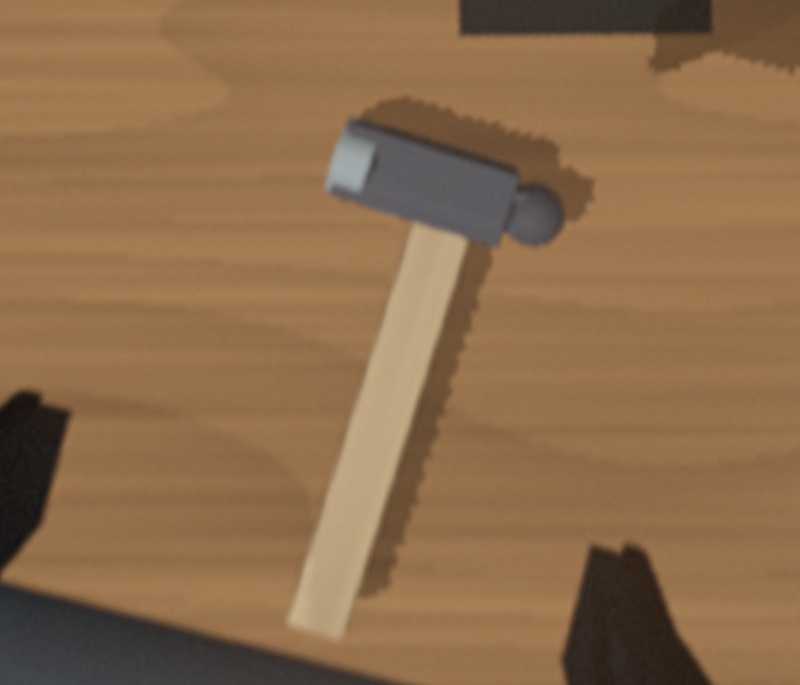

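```bash
cat >> h.py <<'E'
def cam_center(name):
    P=proj(name);return -np.linalg.solve(P[:,:3],P[:,3])
def lift(C,X,z):  # X on some plane, move along ray to plane z
    X=np.array(X,float);return C+(X-C)*(z-C[2])/(X[2]-C[2])
E
python3 - <<'E'
from h import *
C=cam_center("wrist");s=.00035
def w(c,r,z): return lift(C,(.56-r*s,.03-c*s,.01),z)
for z in(.02,):
    a=w(315,632,z);b=w(440,232,z);d=b-a
    print(C,a,b,np.linalg.norm(d),np.degrees(np.arctan2(d[1],d[0])))
    u=d/np.linalg.norm(d);print("origin from end",a+.123*u,"from head",b-.021*u)
a=w(327,190,.027);b=w(500,245,.027);d=b-a;print("head edge yaw",np.degrees(np.arctan2(d[1],d[0]))+90)
E
```

```text
[ 0.54909079 -0.12807598  0.35855934] [ 0.34483314 -0.0816221   0.02      ] [ 0.48081661 -0.12411694  0.02      ] 0.1424686430630047 -17.35402463626132
origin from end [ 0.46223418 -0.11830993  0.02      ] from head [ 0.46077253 -0.11785316  0.02      ]
head edge yaw -17.636453072608276
```

```bash
python3 - <<'E'
from h import *
go((.4618,-.118,.028),162.6)
E
```

```text
t 2.53 pos [ 0.466  -0.1061  0.218 ] yaw 165.43 | yawchange -2.8 rotx units 0.063 (rv [0.063 0.005 0.006]) | shift units [7.6  0.5  0.02] rows>= 7.6 j [ 0.54  0.05 -0.41  1.85  0.02  1.25 -1.71] w 0.0871 F [-0.3 -0.2  0.1]
```

Request:
{"fn": "arm_command", "kwargs": {
  "targets": [0.03, 0.005, 0.006, 0.5, 0.25, 0, 1, 0.03, 0, 0, 1, 0.25, 0, 1, 0, 0, 0, 1, 0, 0, 1, 0, 0, 0, 1, 0, 0, 1, 0, 0, 0, 1, 0, 0, 1, 0, 0, 0, 0.9, 0, 0, 1, 0, 0, 0, 0.7, 0, 0, 1, 0, 0, 0, 0, 0, 0, 1]
}}

```text
time: 3.2
ee_pos: [0.4593, -0.1289, 0.0588]
eef_rot: [0.699, -0.111, -0.698, -0.107]
ft_force: [-0.3, -0.4, -0.2]
width: 0.087
```

```bash
python3 - <<'E'
from h import *
go((.4618,-.118,.028),162.6)
img=camera("wrist");cv2.imwrite("pics/w2.png",img[:,:,::-1])
E
```

```text
t 3.20 pos [ 0.4593 -0.1289  0.0588] yaw 162.31 | yawchange 0.3 rotx units -0.006 (rv [-0.006 -0.003 -0.007]) | shift units [ 1.23 -0.44  0.03] rows>= 1.2 j [ 0.53  0.24 -0.39  2.02  0.12  0.9  -1.8 ] w 0.087 F [-0.3 -0.4 -0.2]
```

View pics/w2.png

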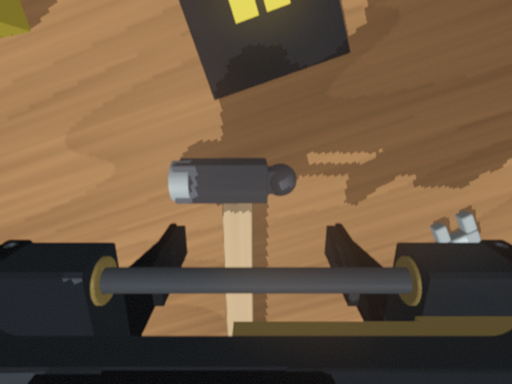

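Request:
{"fn": "arm_command", "kwargs": {
  "targets": [0, 0, 0, 0.4, -0.35, 0.03, 1, 0, 0, 0, 0.5, -0.05, 0, 1, 0, 0, 0, 0.3, 0, 0, 1, 0, 0, 0, 0, 0, 0, 1]
}}

```text
time: 3.58
ee_pos: [0.464, -0.1229, 0.0322]
eef_rot: [0.701, -0.113, -0.696, -0.107]
ft_force: [-0.4, 0.3, -0.7]
width: 0.0872
```

```bash
python3 - <<'E'
from h import *
go((.4618,-.118,.028),162.6)
E
```

```text
t 3.58 pos [ 0.464  -0.1229  0.0322] yaw 162.14 | yawchange 0.5 rotx units -0.010 (rv [-0.01  -0.011 -0.009]) | shift units [ 0.17 -0.16  0.14] rows>= 0.2 j [ 0.51  0.28 -0.38  2.04  0.15  0.84 -1.84] w 0.0872 F [-0.4  0.3 -0.7]
```

Request:
{"fn": "arm_command", "kwargs": {
  "targets": [-0.01, -0.011, -0.009, 0.17, -0.16, 0.1, 1, 0, 0, 0, 0, 0, 0, 0, 0, 0, 0, 0, 0, 0, 0, 0, 0, 0, 0, 0, 0, 0, 0, 0, 0, 0, 0, 0, 0, 0, 0, 0, 0, 0, 0, 0, 0, 0, 0, 0, 0, 0, 0],
  "newtons": 40
}}

```text
time: 4.17
ee_pos: [0.4642, -0.1197, 0.03]
eef_rot: [0.7, -0.107, -0.698, -0.107]
ft_force: [-0.4, -0.8, 0.5]
width: 0.055
```

```bash
python3 - <<'E'
from h import *
go((.4618,-.118,.028),162.6)
E
```

```text
t 4.17 pos [ 0.4642 -0.1197  0.03  ] yaw 162.60 | yawchange 0.0 rotx units -0.000 (rv [-0.    -0.004  0.001]) | shift units [ 0.08 -0.03  0.11] rows>= 0.1 j [ 0.51  0.29 -0.39  2.04  0.14  0.84 -1.83] w 0.055 F [-0.4 -0.8  0.5]
```

Request:
{"fn": "arm_command", "kwargs": {
  "targets": [0, 0, 0, 0, 0, 0, 0, 0, 0, 0, 0, 0, 0, 0, 0, 0, 0, 0, 0, 0, 0, 0, 0, 0, 0, 0, 0, 0, 0, 0, 0, 0, 0, 0, 0, 0, 0, 0, 0, 0, 0, 0, 0, 0, 0, 0, 0, 0, 0]
}}

```text
time: 4.75
ee_pos: [0.4644, -0.1195, 0.0303]
eef_rot: [0.7, -0.107, -0.698, -0.107]
ft_force: [-0.7, 0.2, 0.3]
width: 0.0195
```

```bash
python3 - <<'E'
from h import *
go((.4618,-.118,.1),162.6)
E
```

```text
t 4.75 pos [ 0.4644 -0.1195  0.0303] yaw 162.60 | yawchange -0.0 rotx units 0.000 (rv [ 0.    -0.004  0.001]) | shift units [-2.79 -0.03  0.12] rows>= 2.8 j [ 0.51  0.29 -0.39  2.04  0.14  0.84 -1.83] w 0.0195 F [-0.7  0.2  0.3]
```

Request:
{"fn": "arm_command", "kwargs": {
  "targets": [0, 0, 0, -0.6, 0, 0, 0, 0, 0, 0, -1, 0, 0, 0, 0, 0, 0, -1, 0, 0, 0, -0.155, 0, 0, -1, 0, 0, 0, -0.155, 0, 0, -0.7, 0, 0, 0, -0.155, 0, 0, 0, 0, 0, 0, -0.155, 0, 0, 0, 0, 0, 0, -0.155, 0, 0, 0, 0, 0, 0, -0.155, 0, 0, 0, 0, 0, 0, -0.155, 0, 0, 0, 0, 0, 0, -0.155, 0, 0, 0, 0, 0, 0, -0.155, 0, 0, 0, 0, 0, 0]
}}

```text
time: 5.75
ee_pos: [0.4552, -0.1186, 0.135]
eef_rot: [-0.644, -0.285, 0.653, -0.278]
ft_force: [-0.4, 0.9, -4.9]
width: 0.0195
```

```bash
python3 - <<'E'
from h import *
R,p=pose();y0=np.degrees(np.arctan2(R[1,2],R[0,2]))
go((.48,.40,.14),y0)
img=camera("wrist");cv2.imwrite("pics/w3.png",img[:,:,::-1])
E
```

```text
t 5.75 pos [ 0.4552 -0.1186  0.135 ] yaw -133.06 | yawchange 0.0 rotx units -0.000 (rv [-0.     0.011  0.018]) | shift units [ -0.2  -13.44 -15.83] rows>= 15.8 j [ 0.62  0.14 -0.49  1.96  0.07  1.08 -0.65] w 0.0195 F [-0.4  0.9 -4.9]
```

View pics/w3.png

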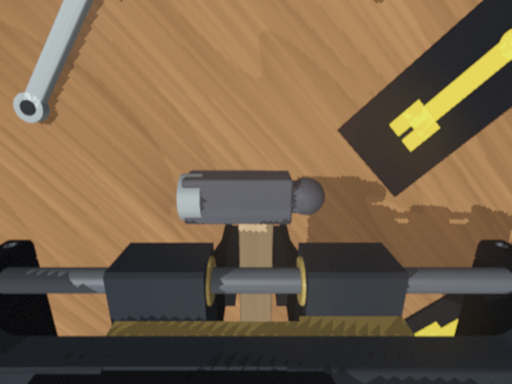

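Request:
{"fn": "arm_command", "kwargs": {
  "targets": [0, 0.005, 0.009, 0, -0.84, -1, 0, 0, 0.005, 0.009, 0, -0.84, -1, 0, 0, 0, 0, 0, -0.84, -1, 0, 0, 0, 0, 0, -0.84, -1, 0, 0, 0, 0, 0, -0.84, -1, 0, 0, 0, 0, 0, -0.84, -1, 0, 0, 0, 0, 0, -0.84, -1, 0, 0, 0, 0, 0, -0.84, -1, 0, 0, 0, 0, 0, -0.84, -1, 0, 0, 0, 0, 0, -0.84, -1, 0, 0, 0, 0, 0, -0.84, -1, 0, 0, 0, 0, 0, -0.84, -1, 0]
}}

```text
time: 6.8
ee_pos: [0.4755, 0.277, 0.1269]
eef_rot: [-0.65, -0.265, 0.66, -0.267]
ft_force: [0.1, 0.5, -3.5]
width: 0.0197
```

```bash
python3 - <<'E'
from h import *
R,p=pose();y0=np.degrees(np.arctan2(R[1,2],R[0,2]))
go((.48,.40,.14),y0)
go((.48,.40,.14),.7,1)
c=calibration("wrist");K=c["camera_matrix"];T=c["tool_from_camera"]
def tz(u,v,x):
    d=T[:3,:3]@np.linalg.solve(K,[u,v,1.]);o=T[:3,3];return o+d*(x-o[0])/d[0]
print("far edge",tz(240,171,.003),"near edge top",tz(240,222,.003), "peen",tz(325,195,.016),"handle",tz(241,230,.010),tz(272,230,.010))
E
```

```text
t 6.80 pos [0.4755 0.277  0.1269] yaw -135.79 | yawchange 0.0 rotx units -0.000 (rv [-0.     0.018  0.003]) | shift units [-0.53 -3.4  -3.56] rows>= 3.6 j [ 0.01  0.37 -0.74  1.76  0.27  1.13 -1.61] w 0.0197 F [ 0.1  0.5 -3.5]
t 6.80 pos [0.4755 0.277  0.1269] yaw -135.79 | yawchange 136.5 rotx units -3.033 (rv [-3.033  0.005  0.023]) | shift units [-0.53  4.92  0.24] rows>= 4.9 j [ 0.01  0.37 -0.74  1.76  0.27  1.13 -1.61] w 0.0197 F [ 0.1  0.5 -3.5]
far edge [ 0.003      -0.00692043 -0.04929654] near edge top [ 0.003      -0.00737784 -0.02077842] peen [ 0.016       0.04103849 -0.03189614] handle [ 0.01       -0.00728991 -0.01264714] [ 0.01        0.01055741 -0.01265067]
```

Request:
{"fn": "arm_command", "kwargs": {
  "targets": [-0.155, 0.005, 0.003, -0.3, -0.9, -0.9, 0, -0.155, 0.005, 0.003, -0.2, -0.8, -0.9, 0, -0.155, 0, 0.003, 0, 0, 0, 0, -0.155, 0, 0.003, 0, 0, 0, 0, -0.155, 0, 0.003, 0, 0, 0, 0, -0.155, 0, 0, 0, 0, 0, 0, -0.155, 0, 0, 0, 0, 0, 0, -0.155, 0, 0, 0, 0, 0, 0, -0.155, 0, 0, 0, 0, 0, 0, -0.155, 0, 0, 0, 0, 0, 0, -0.155, 0, 0, 0, 0, 0, 0, -0.155, 0, 0, 0, 0, 0, 0]
}}

```text
time: 7.8
ee_pos: [0.467, 0.3474, 0.1297]
eef_rot: [0.297, 0.641, -0.309, 0.637]
ft_force: [-0.2, 0.4, -5.1]
width: 0.0197
```

```bash
python3 - <<'E'
from h import *
go((.48,.40,.14),.7)
E
```

```text
t 7.80 pos [0.467  0.3474 0.1297] yaw -50.71 | yawchange 51.4 rotx units -1.143 (rv [-1.143 -0.007  0.022]) | shift units [-0.41  2.1   0.54] rows>= 2.1 j [ 0.06  0.55 -1.01  1.66  0.49  1.23 -0.38] w 0.0197 F [-0.2  0.4 -5.1]
```

Request:
{"fn": "arm_command", "kwargs": {
  "targets": [-0.159, 0, 0, 0, 0, 0, 0, -0.159, 0, 0, 0, 0, 0, 0, -0.159, 0, 0, 0, 0, 0, 0, -0.159, 0, 0, 0, 0, 0, 0, -0.159, 0, 0, 0, 0, 0, 0, -0.159, 0, 0, 0, 0, 0, 0, -0.15, 0, 0, 0, 0, 0, 0, -0.05, 0, 0, 0, 0.9, 0.3, 0, 0, 0, 0, 0, 0.9, 0.2, 0, 0, 0, 0, 0, 0, 0, 0]
}}

```text
time: 8.63
ee_pos: [0.48, 0.3847, 0.1192]
eef_rot: [-0.016, 0.715, -0.002, 0.699]
ft_force: [-1.5, 0.0, -5.2]
width: 0.0198
```

```bash
python3 - <<'E'
from h import *
go((.48,.40,.10),.7)
img=camera("wrist");cv2.imwrite("pics/w4.png",img[:,:,::-1])
o=ortho("wrist",.36,.64,.27,.53,.004,.4,img);cv2.imwrite("pics/w4o.png",o[:,:,::-1]);print(o.shape)
E
```

```text
t 8.63 pos [0.48   0.3847 0.1192] yaw 1.10 | yawchange -0.4 rotx units 0.009 (rv [ 0.009 -0.028  0.032]) | shift units [0.77 0.61 0.01] rows>= 0.8 j [ 0.04  0.72 -1.13  1.56  0.66  1.33  0.41] w 0.0198 F [-1.5  0.  -5.2]
(700, 650, 3)
```

View pics/w4.png

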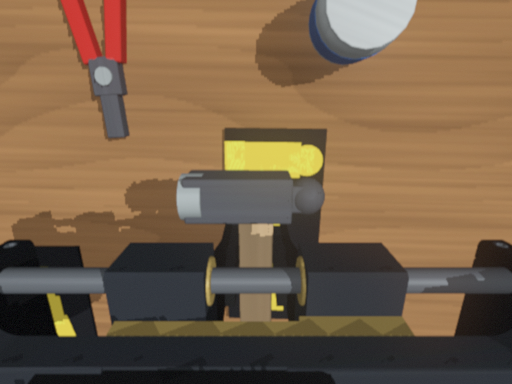

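View pics/w4o.png

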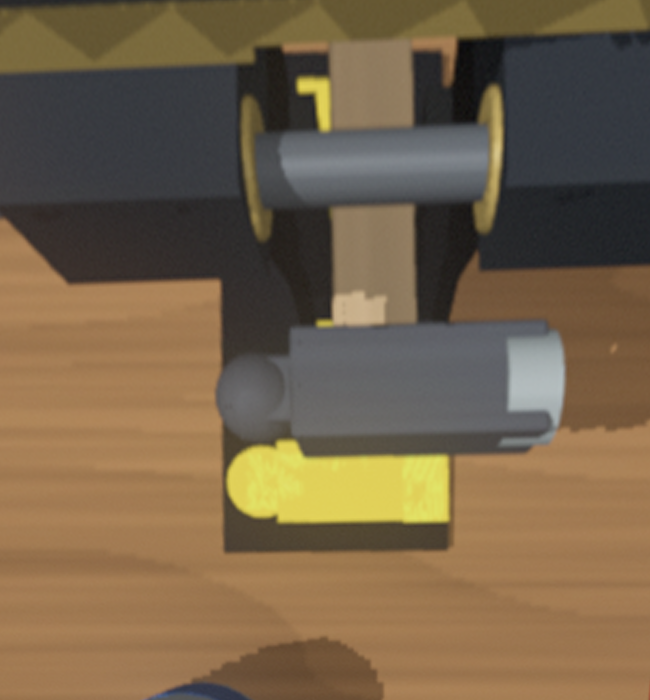

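Request:
{"fn": "arm_command", "kwargs": {
  "targets": [0.009, -0.028, 0.032, 0.3, 0.4, 0, 0, 0, 0, 0, 0.8, 0, 0, 0, 0, 0, 0, 0.8, 0, 0, 0, 0, 0, 0, 0, 0, 0, 0]
}}

```text
time: 9.02
ee_pos: [0.4801, 0.3904, 0.0676]
eef_rot: [-0.001, 0.707, -0.002, 0.707]
ft_force: [-0.1, -1.2, -5.4]
width: 0.0192
```

```bash
python3 - <<'E'
from h import *
go((.48,.396,.06),.7)
img=camera("wrist");cv2.imwrite("pics/w5.png",cv2.resize(img[100:320,130:390],None,fx=3,fy=3,interpolation=cv2.INTER_CUBIC)[:,:,::-1])
E
```

```text
t 9.02 pos [0.4801 0.3904 0.0676] yaw -0.06 | yawchange 0.8 rotx units -0.017 (rv [-0.017 -0.001  0.006]) | shift units [ 0.3   0.22 -0.  ] rows>= 0.3 j [ 0.02  0.76 -1.09  1.62  0.71  1.22  0.35] w 0.0192 F [-0.1 -1.2 -5.4]
```

View pics/w5.png

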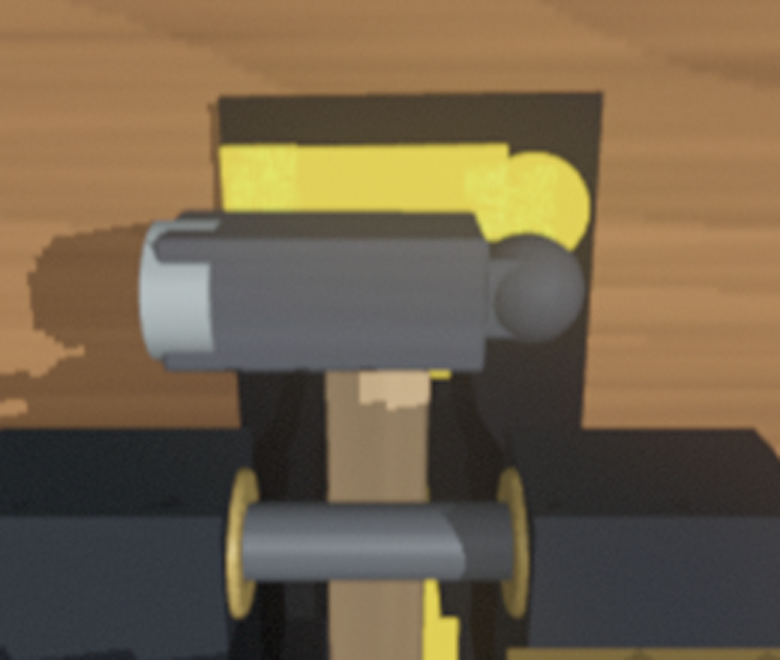

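```bash
cat >> h.py <<'E'
_c=calibration("wrist");_K=_c["camera_matrix"];_T=_c["tool_from_camera"]
def tf(u,v,x):
    "wrist raw pixel -> tool frame point at tool-x plane x (tool vertical)"
    d=_T[:3,:3]@np.linalg.solve(_K,[u,v,1.]);o=_T[:3,3];return (o+d*(x-o[0])/d[0])*1000
E
python3 - <<'E'
from h import *
f=lambda c,r,x:tf(130+c/3,100+r/3,x).round(1)
zb=.0676-.004
print("outline front",f(250,144,zb),f(500,145,zb),"mat front",f(220,97,zb),f(602,93,zb),"peen right",f(592,205,zb),"mat at 428",f(240,428,zb),f(582,428,zb))
print("hammer: front top",f(300,238,.0033),"back top",f(300,368,.0033),"peen right",f(584,290,.0168),"flat left",f(140,290,.0168),"handle",f(327,450,.0103),f(429,450,.0103),"front bottom",f(300,213,.0303))
E
```

```text
outline front [ 63.6 -30.  -48.7] [ 63.6  29.3 -48.5] mat front [ 63.6 -36.6 -59.7] [ 63.6  52.6 -60.7] peen right [ 63.6  52.3 -33.9] mat at 428 [ 63.6 -36.   26.5] [63.6 54.3 26.5]
hammer: front top [  3.3 -13.3 -42.4] back top [  3.3 -13.9 -17.9] peen right [ 16.8  40.1 -28.2] flat left [ 16.8 -45.7 -28.2] handle [10.3 -9.7  2.9] [10.3 10.3  2.9] front bottom [ 30.3 -15.6 -40.1]
```

Request:
{"fn": "arm_command", "kwargs": {
  "targets": [-0.017, 0, 0.006, 0.3, 0.34, -0.08, 0, 0, 0, 0, 0.4, 0, 0, 0, 0, 0, 0, 0.3, 0, 0, 0, 0, 0, 0, 0, 0, 0, 0]
}}

```text
time: 9.4
ee_pos: [0.4798, 0.3999, 0.0448]
eef_rot: [-0.003, 0.706, 0.004, 0.708]
ft_force: [0.6, 0.3, -5.2]
width: 0.0196
```

```bash
python3 - <<'E'
from h import *
go((.4783,.399,.0345),.7)
img=camera("wrist");cv2.imwrite("pics/w6.png",cv2.resize(img[100:320,130:390],None,fx=3,fy=3,interpolation=cv2.INTER_CUBIC)[:,:,::-1])
E
```

```text
t 9.40 pos [0.4798 0.3999 0.0448] yaw 0.53 | yawchange 0.2 rotx units -0.004 (rv [-0.004  0.003 -0.003]) | shift units [ 0.41 -0.04 -0.06] rows>= 0.4 j [-0.01  0.79 -1.07  1.62  0.74  1.18  0.33] w 0.0196 F [ 0.6  0.3 -5.2]
```

View pics/w6.png

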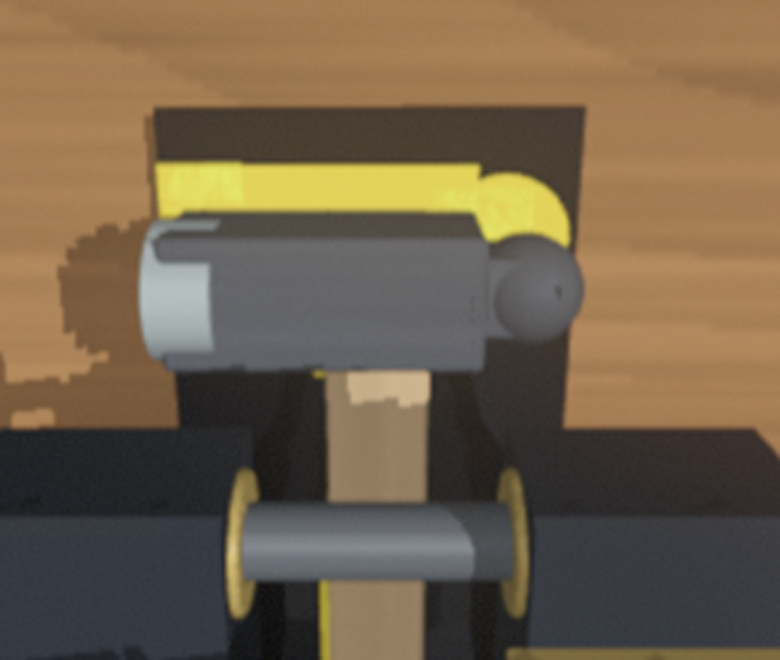

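```bash
python3 - <<'E'
from h import *
f=lambda c,r,x:tf(130+c/3,100+r/3,x).round(1)
zb=.0448-.004
print("outline front",f(200,163,zb),f(450,163,zb),"mat front",f(155,108,zb),f(585,107,zb),"peen right",f(571,230,zb),"mat at 428",f(179,428,zb),f(565,428,zb), "outline handle left ~y+13",f(322,600,zb))
E
```

```text
outline front [ 40.8 -37.5 -48.4] [ 40.8  15.6 -48.5] mat front [ 40.8 -46.2 -60. ] [ 40.8  43.4 -60.2] peen right [ 40.8  42.3 -33.7] mat at 428 [ 40.8 -46.3  14.3] [40.8 44.2 14.3] outline handle left ~y+13 [ 40.8 -13.7  62.6]
```

Request:
{"fn": "arm_command", "kwargs": {
  "targets": [-0.004, 0.003, -0.003, 0.15, -0.04, -0.07, 0, 0, 0, 0, 0.15, 0, 0, 0, 0, 0, 0, 0.05, 0, 0, 0, 0, 0, 0, 0, 0, 0, 0]
}}

```text
time: 9.78
ee_pos: [0.4786, 0.3992, 0.0371]
eef_rot: [-0.004, 0.707, 0.004, 0.708]
ft_force: [0.7, -0.3, -4.9]
width: 0.0196
```

```bash
python3 - <<'E'
from h import *
go((.4783,.399,.0345),.7)
img=camera("wrist");cv2.imwrite("pics/w7.png",cv2.resize(img[100:320,130:390],None,fx=3,fy=3,interpolation=cv2.INTER_CUBIC)[:,:,::-1])
E
```

```text
t 9.78 pos [0.4786 0.3992 0.0371] yaw 0.68 | yawchange 0.0 rotx units -0.000 (rv [-0.     0.002 -0.001]) | shift units [ 0.1  -0.01 -0.01] rows>= 0.1 j [-0.01  0.8  -1.06  1.63  0.75  1.17  0.33] w 0.0196 F [ 0.7 -0.3 -4.9]
```

View pics/w7.png

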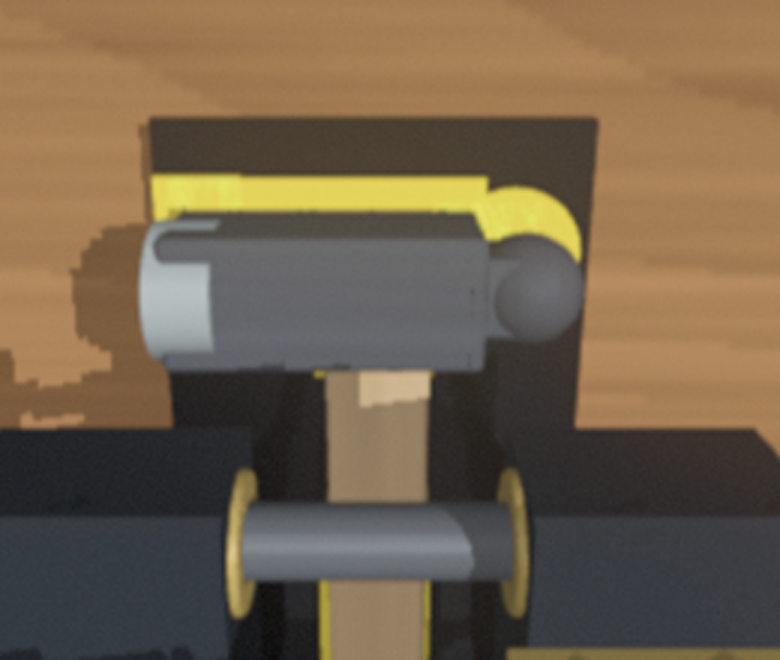

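```bash
python3 - <<'E'
from h import *
f=lambda c,r,x:tf(130+c/3,100+r/3,x).round(1)
zb=.0371-.004
print("outline front",f(300,177,zb),"mat front",f(150,119,zb),f(598,118,zb),"peen top",f(518,187,zb),"peen right",f(582,245,zb),"mat at 428",f(174,428,zb),f(575,428,zb))
for x in (.0033,.01,.0168,.024): print(x,"peen top,c,bottom",f(535,235,x),f(540,288,x),f(535,342,x), f(584,288,x))
E
```

```text
outline front [ 33.1 -15.7 -47. ] mat front [ 33.1 -45.4 -58.8] [ 33.1  44.3 -59. ] peen top [ 33.1  29.  -44.9] peen right [ 33.1  43.1 -32.6] mat at 428 [ 33.1 -45.5  10.2] [33.1 44.6 10.2]
0.0033 peen top,c,bottom [  3.3  27.4 -42.9] [  3.3  28.8 -33.2] [  3.3  28.5 -23. ] [  3.3  36.6 -33.2]
0.01 peen top,c,bottom [ 10.   28.7 -41.1] [ 10.   30.2 -30.9] [ 10.   29.8 -20.2] [ 10.   38.3 -31. ]
0.0168 peen top,c,bottom [ 16.8  30.  -39.2] [ 16.8  31.5 -28.6] [ 16.8  31.2 -17.4] [ 16.8  40.  -28.6]
0.024 peen top,c,bottom [ 24.   31.3 -37.2] [ 24.   33.  -26.2] [ 24.   32.6 -14.4] [ 24.   41.9 -26.2]
```

Request:
{"fn": "arm_command", "kwargs": {
  "targets": [0, 0, 0, 0.07, 0, -0.03, 0, 0, 0, 0, 0.03, 0, 0, 0, 0, 0, 0, 0, 0, 0, 0, 0, 0, 0, 0, 0, 0, 0.35, 0, 0, 0, 0, 0, 0, 0.4, 0, 0, 0, 0, 0, 0, 0.45, 0, 0, 0, 0, 0, 0, 0.6]
}}

```text
time: 10.42
ee_pos: [0.4791, 0.4009, 0.0371]
eef_rot: [-0.003, 0.705, 0.005, 0.709]
ft_force: [-0.5, -0.7, -0.0]
width: 0.0385
```

```bash
python3 - <<'E'
from h import *
go((.4783,.399,.1845),.7)
img=camera("wrist");cv2.imwrite("pics/w8.png",cv2.resize(img[100:320,130:390],None,fx=3,fy=3,interpolation=cv2.INTER_CUBIC)[:,:,::-1])
E
```

```text
t 10.42 pos [0.4791 0.4009 0.0371] yaw 0.66 | yawchange 0.0 rotx units -0.001 (rv [-0.001  0.006 -0.005]) | shift units [-5.9  -0.07 -0.03] rows>= 5.9 j [-0.01  0.8  -1.06  1.63  0.75  1.17  0.33] w 0.0385 F [-0.5 -0.7 -0. ]
```

View pics/w8.png

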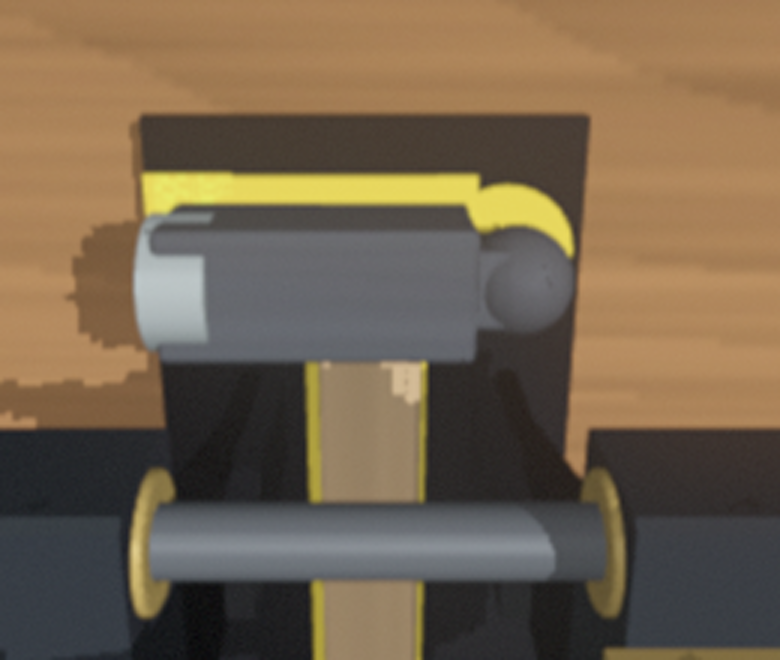

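Request:
{"fn": "arm_command", "kwargs": {
  "targets": [0, 0, 0, 0, 0, 0, 0.8, 0, 0, 0, -0.6, 0, 0, 1, 0, 0, 0, -1, 0, 0, 1, 0, 0, 0, -1, 0, 0, 1, 0, 0, 0, -1, 0, 0, 1, 0, 0, 0, -1, 0, 0, 1, 0, 0, 0, -1, 0, 0, 1, 0, 0, 0, 0, 0, 0, 1]
}}

```text
time: 11.13
ee_pos: [0.4766, 0.4011, 0.1894]
eef_rot: [-0.003, 0.706, 0.007, 0.708]
ft_force: [-0.3, -0.2, -0.1]
width: 0.0862
```

```bash
python3 - <<'E'
from h import *
go((.455,.098,.2),10.6)
img=camera("wrist");cv2.imwrite("pics/w9.png",cv2.resize(img[50:320,130:390],None,fx=2.2,fy=2.2,interpolation=cv2.INTER_CUBIC)[:,:,::-1])
E
```

```text
t 11.13 pos [0.4766 0.4011 0.1894] yaw 0.82 | yawchange 9.8 rotx units -0.217 (rv [-0.217  0.005 -0.006]) | shift units [ -0.42 -11.76  -3.08] rows>= 11.8 j [ 0.05  0.65 -1.19  1.5   0.61  1.39  0.42] w 0.0862 F [-0.3 -0.2 -0.1]
```

View pics/w9.png

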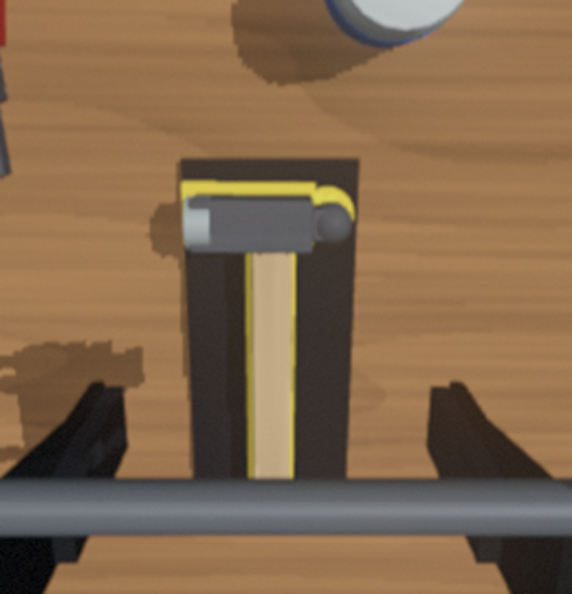

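Request:
{"fn": "arm_command", "kwargs": {
  "targets": [-0.11, 0.005, -0.006, -0.2, -1, -0.2, 1, -0.11, 0, 0, -0.2, -1, -0.2, 1, 0, 0, 0, 0, -1, -0.26, 1, 0, 0, 0, 0, -1, -0.26, 1, 0, 0, 0, 0, -1, -0.26, 1, 0, 0, 0, 0, -1, -0.26, 1, 0, 0, 0, 0, -1, -0.26, 1, 0, 0, 0, 0, -1, -0.26, 1, 0, 0, 0, 0, -1, -0.26, 1, 0, 0, 0, 0, -1, -0.26, 1, 0, 0, 0, 0, -1, -0.26, 1, 0, 0, 0, 0, -0.5, -0.2, 1]
}}

```text
time: 12.18
ee_pos: [0.4464, 0.0954, 0.1951]
eef_rot: [-0.073, 0.707, 0.072, 0.7]
ft_force: [0.5, -0.5, 0.0]
width: 0.0872
```

```bash
python3 - <<'E'
from h import *
go((.455,.098,.2),10.6)
img=camera("top");o=ortho("top",.4,.63,.3,.5,.004,.3,img)
cv2.imwrite("pics/t3.png",o[:,:,::-1]);print(o.shape)
img=camera("wrist");cv2.imwrite("pics/w10.png",cv2.resize(img[50:350,100:420],None,fx=2.2,fy=2.2,interpolation=cv2.INTER_CUBIC)[:,:,::-1])
E
```

```text
t 12.18 pos [0.4464 0.0954 0.1951] yaw 11.81 | yawchange -1.2 rotx units 0.027 (rv [ 0.027 -0.012  0.   ]) | shift units [-0.2   0.04  0.36] rows>= 0.4 j [ 1.04  0.23 -1.45  1.9   0.24  1.24  1.29] w 0.0872 F [ 0.5 -0.5  0. ]
(766, 666, 3)
```

View pics/t3.png

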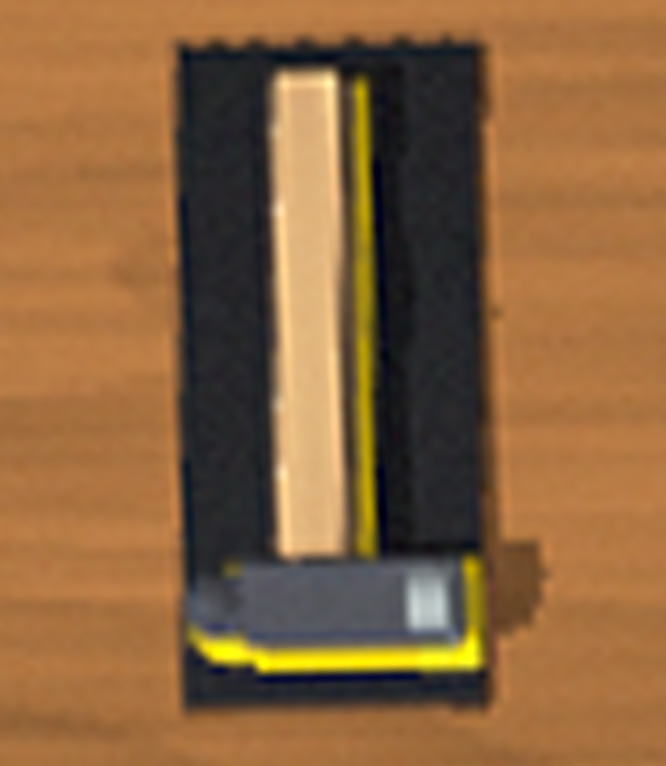

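View pics/w10.png

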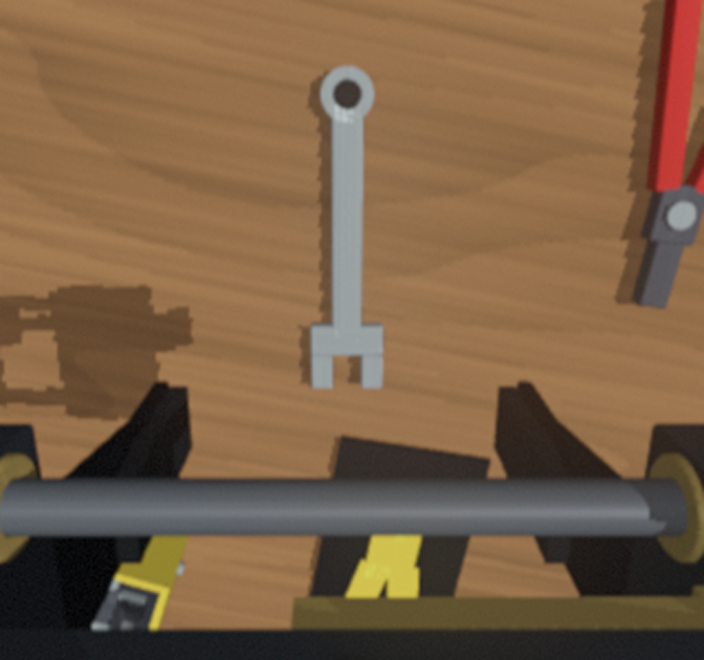

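```bash
python3 - <<'E'
from h import *
P=proj("wrist");C=cam_center("wrist")
def w(c,r,z):
    u,v=100+c/2.2,50+r/2.2
    d=np.linalg.solve(P[:,:3],[u,v,1.]);return C+d*(z-C[2])/d[2]
e=w(347,94,.005);j=w(347,388,.009);d=j-e;print(e,j,np.linalg.norm(d[:2]),np.degrees(np.arctan2(d[1],d[0])));u=d/np.linalg.norm(d);print(e+.102*u,j-.055*u)
go((.4766,.4011,.19),.7)
E
```

```text
[0.35789587 0.07910696 0.005     ] [0.51180475 0.11138921 0.009     ] 0.15725802966505317 11.846007048137222
[0.45769128 0.10003896 0.00759362] [0.4579935  0.10010235 0.00760148]
t 12.28 pos [0.4464 0.0955 0.1952] yaw 11.71 | yawchange -11.0 rotx units 0.245 (rv [ 0.245 -0.011  0.003]) | shift units [ 0.21 12.21  1.36] rows>= 12.2 j [ 1.04  0.23 -1.45  1.9   0.24  1.24  1.29] w 0.0869 F [ 0.3  0.1 -0.3]
```

Request:
{"fn": "arm_command", "kwargs": {
  "targets": [0.12, -0.01, 0.003, 0.1, 1, 0.1, 1, 0.12, 0, 0, 0.1, 1, 0.1, 1, 0, 0, 0, 0, 1, 0.1, 1, 0, 0, 0, 0, 1, 0.1, 1, 0, 0, 0, 0, 1, 0.1, 1, 0, 0, 0, 0, 1, 0.1, 1, 0, 0, 0, 0, 1, 0.1, 1, 0, 0, 0, 0, 1, 0.1, 1, 0, 0, 0, 0, 1, 0.1, 1, 0, 0, 0, 0, 1, 0.1, 1, 0, 0, 0, 0, 1, 0.1, 0.7, 0, 0, 0, 0, 0.9, 0.1, 0.7]
}}

```text
time: 13.28
ee_pos: [0.4637, 0.4086, 0.1835]
eef_rot: [-0.003, 0.71, -0.003, 0.705]
ft_force: [0.2, -1.0, 0.1]
width: 0.08
```

```bash
python3 - <<'E'
from h import *
go((.4783,.400,.034),.7)
E
```

```text
t 13.28 pos [0.4637 0.4086 0.1835] yaw -0.03 | yawchange 0.7 rotx units -0.016 (rv [-0.016 -0.009  0.01 ]) | shift units [ 5.98 -0.35  0.58] rows>= 6.0 j [-0.01  0.61 -1.1   1.51  0.55  1.37  0.41] w 0.08 F [ 0.2 -1.   0.1]
```

Request:
{"fn": "arm_command", "kwargs": {
  "targets": [-0.016, -0.009, 0.01, 0.6, -0.35, 0.3, 0.7, 0, 0, 0, 1, 0, 0.28, 0.7, 0, 0, 0, 1, 0, 0, 0.7, 0, 0, 0, 1, 0, 0, 0.7, 0, 0, 0, 1, 0, 0, 0.6, 0, 0, 0, 0, 0, 0, 0.5]
}}

```text
time: 13.78
ee_pos: [0.4686, 0.4168, 0.0627]
eef_rot: [-0.008, 0.708, 0.013, 0.706]
ft_force: [-0.3, -1.5, -1.8]
width: 0.0538
```

```bash
python3 - <<'E'
from h import *
go((.4783,.400,.034),.7)
E
```

```text
t 13.78 pos [0.4686 0.4168 0.0627] yaw 1.73 | yawchange -1.0 rotx units 0.023 (rv [ 0.023 -0.005 -0.009]) | shift units [ 1.15 -0.67  0.38] rows>= 1.1 j [-0.06  0.74 -1.02  1.6   0.66  1.18  0.37] w 0.0538 F [-0.3 -1.5 -1.8]
```

Request:
{"fn": "arm_command", "kwargs": {
  "targets": [0.023, -0.005, -0.009, 0, -0.65, 0.36, 0.6, 0, 0, 0, 0, 0, 0, 0.6]
}}

```text
time: 13.95
ee_pos: [0.4762, 0.402, 0.0622]
eef_rot: [-0.005, 0.708, 0.005, 0.706]
ft_force: [0.8, -1.7, -0.2]
width: 0.0526
```

```bash
python3 - <<'E'
from h import *
go((.4783,.400,.034),.7)
E
```

```text
t 13.95 pos [0.4762 0.402  0.0622] yaw 0.83 | yawchange -0.1 rotx units 0.003 (rv [ 0.003 -0.004  0.001]) | shift units [ 1.13 -0.08  0.08] rows>= 1.1 j [-0.04  0.73 -1.02  1.61  0.66  1.18  0.38] w 0.0526 F [ 0.8 -1.7 -0.2]
```

Request:
{"fn": "arm_command", "kwargs": {
  "targets": [0, -0.004, 0, 0.5, -0.08, 0.08, 0.6, 0, 0, 0, 0.45, 0, 0, 0.5, 0, 0, 0, 0.1, 0, 0, 0.3, 0, 0, 0, 0, 0, 0, 0, 0, 0, 0, 0, 0, 0, 0, 0, 0, 0, 0, 0, 0, 0, 0, 0, 0, 0, 0, 0, 0, 0, 0, 0, 0, 0, 0, 0, 0, 0, 0, 0, 0, 0, 0],
  "newtons": 30
}}

```text
time: 14.7
ee_pos: [0.4792, 0.4015, 0.0372]
eef_rot: [-0.004, 0.706, 0.005, 0.708]
ft_force: [0.5, -0.5, -3.0]
width: 0.0199
```

```bash
python3 - <<'E'
from h import *
go((.4783,.400,.034),.7)
img=camera("wrist");cv2.imwrite("pics/w11.png",cv2.resize(img[100:320,130:390],None,fx=3,fy=3,interpolation=cv2.INTER_CUBIC)[:,:,::-1])
E
```

```text
t 14.70 pos [0.4792 0.4015 0.0372] yaw 0.79 | yawchange -0.1 rotx units 0.002 (rv [ 0.002  0.004 -0.001]) | shift units [ 0.13 -0.06 -0.04] rows>= 0.1 j [-0.05  0.76 -0.99  1.63  0.69  1.14  0.36] w 0.0199 F [ 0.5 -0.5 -3. ]
```

View pics/w11.png

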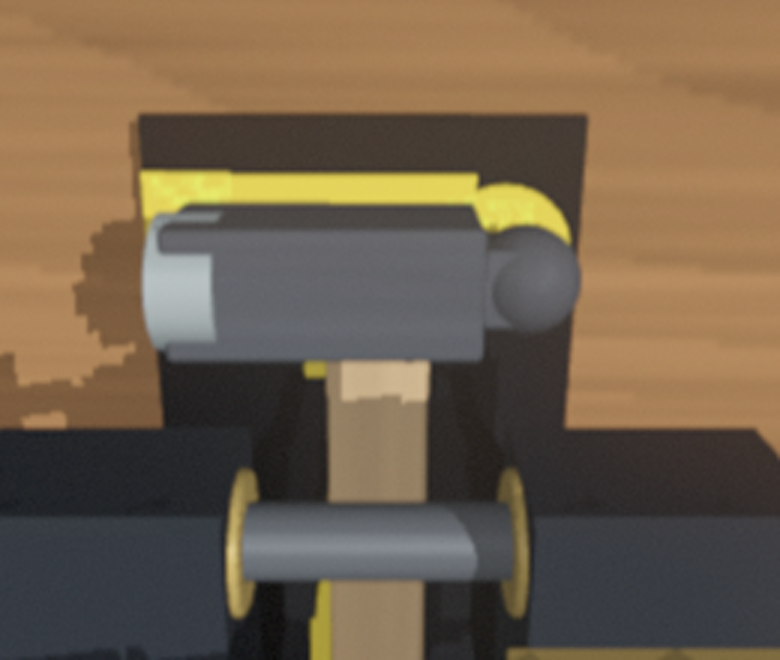

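Request:
{"fn": "arm_command", "kwargs": {
  "targets": [0, 0, 0, -0.15, 0, 0, 0, 0, 0, 0, 0, -0.08, -0.15, 0, 0, 0, 0, 0, 0, 0, 0]
}}

```text
time: 15.0
ee_pos: [0.4745, 0.3987, 0.0404]
eef_rot: [-0.005, 0.706, 0.005, 0.708]
ft_force: [-0.2, -0.8, -4.9]
width: 0.0198
```

```bash
python3 - <<'E'
from h import *
go((.4754,.3995,.0372),.7)
img=camera("wrist");cv2.imwrite("pics/w12.png",cv2.resize(img[100:320,130:390],None,fx=3,fy=3,interpolation=cv2.INTER_CUBIC)[:,:,::-1])
E
```

```text
t 15.00 pos [0.4745 0.3987 0.0404] yaw 0.79 | yawchange -0.1 rotx units 0.002 (rv [0.002 0.002 0.   ]) | shift units [0.13 0.03 0.04] rows>= 0.1 j [-0.05  0.75 -1.    1.64  0.68  1.14  0.36] w 0.0198 F [-0.2 -0.8 -4.9]
```

View pics/w12.png

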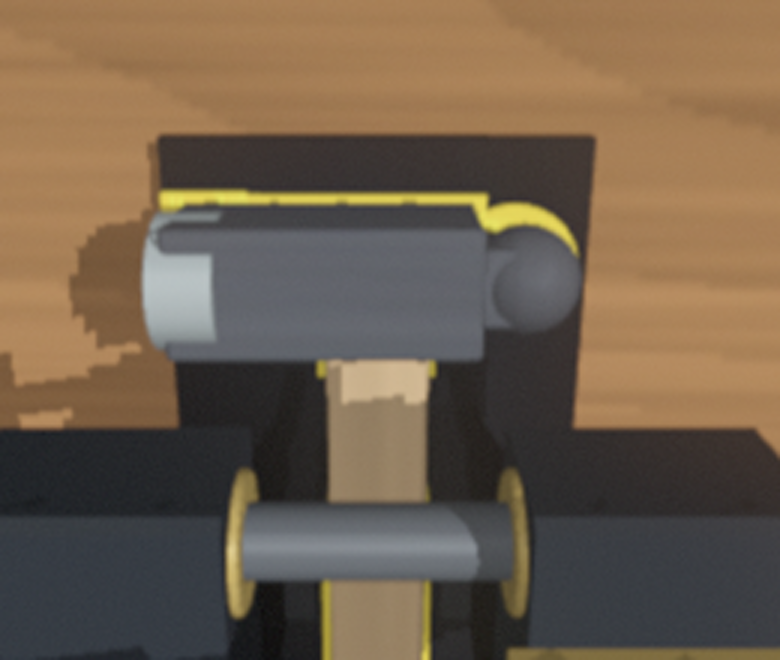

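Request:
{"fn": "arm_command", "kwargs": {
  "targets": [0, 0, 0, 0.1, 0, 0.03, 0, 0, 0, 0, 0.04, 0, 0, 0, 0, 0, 0, 0, 0, 0, 0.4, 0, 0, 0, 0, 0, 0, 0.6, 0, 0, 0, 0, 0, 0, 0.7, 0, 0, 0, 0, 0, 0, 0.8, 0, 0, 0, 0, 0, 0, 0.8, 0, 0, 0, -0.4, 0, 0, 1, 0, 0, 0, -0.8, 0, 0, 1, 0, 0, 0, -1, 0, 0, 1, 0, 0, 0, -1, 0, 0, 1, 0, 0, 0, -1, 0, 0, 1]
}}

```text
time: 16.05
ee_pos: [0.4741, 0.3982, 0.1449]
eef_rot: [-0.006, 0.708, 0.005, 0.706]
ft_force: [1.4, 0.2, -0.0]
width: 0.0785
```

```bash
python3 - <<'E'
from h import *
go((.458,.100,.16),11.3)
E
```

```text
t 16.05 pos [0.4741 0.3982 0.1449] yaw 0.86 | yawchange 10.4 rotx units -0.232 (rv [-0.232 -0.002  0.002]) | shift units [ -0.61 -11.57  -2.97] rows>= 11.6 j [ 0.    0.64 -1.08  1.55  0.58  1.3   0.43] w 0.0785 F [ 1.4  0.2 -0. ]
```

Request:
{"fn": "arm_command", "kwargs": {
  "targets": [-0.12, 0, 0, -0.3, -1, -0.25, 1, -0.12, 0, 0, -0.2, -1, -0.25, 1, 0, 0, 0, 0, -1, -0.24, 1, 0, 0, 0, 0, -1, -0.24, 1, 0, 0, 0, 0, -1, -0.24, 1, 0, 0, 0, 0, -1, -0.24, 1, 0, 0, 0, 0, -1, -0.24, 1, 0, 0, 0, 0, -1, -0.24, 1, 0, 0, 0, 0, -1, -0.24, 1, 0, 0, 0, 0, -1, -0.24, 1, 0, 0, 0, 0, -0.9, -0.22, 1, 0, 0, 0, 0, 0, 0, 1]
}}

```text
time: 17.05
ee_pos: [0.4586, 0.1141, 0.1714]
eef_rot: [-0.078, 0.699, 0.079, 0.707]
ft_force: [-0.0, 0.0, -0.0]
width: 0.0868
```

```bash
python3 - <<'E'
from h import *
go((.458,.100,.1),11.3)
img=camera("top");o=ortho("top",.4,.63,.3,.5,.004,.3,img)
cv2.imwrite("pics/t4.png",o[:,:,::-1])
img=camera("wrist");cv2.imwrite("pics/w13.png",cv2.resize(img[50:350,100:420],None,fx=2.2,fy=2.2,interpolation=cv2.INTER_CUBIC)[:,:,::-1])
E
```

```text
t 17.05 pos [0.4586 0.1141 0.1714] yaw 12.77 | yawchange -1.5 rotx units 0.033 (rv [0.033 0.015 0.   ]) | shift units [ 2.86 -0.55 -0.13] rows>= 2.9 j [ 0.92  0.32 -1.41  1.9   0.34  1.19  1.19] w 0.0868 F [-0.  0. -0.]
```

View pics/t4.png

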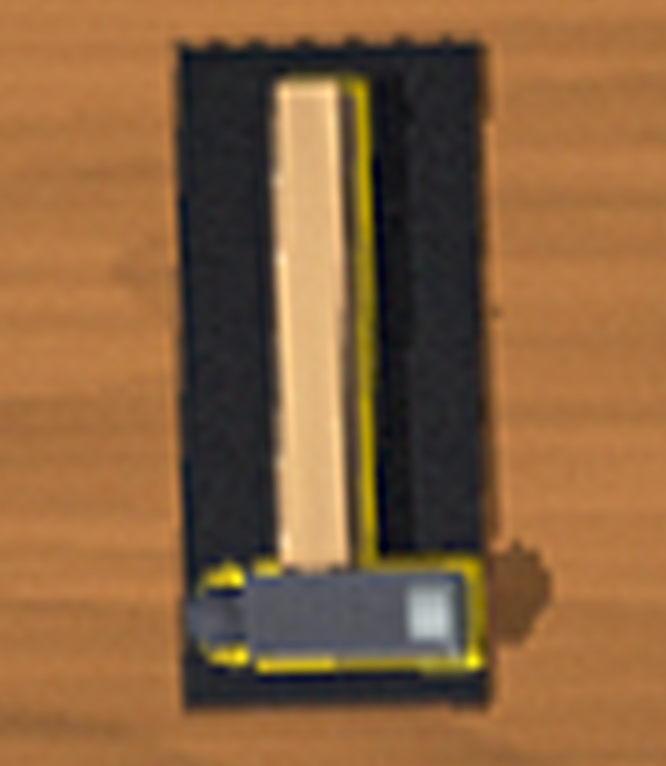

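View pics/w13.png

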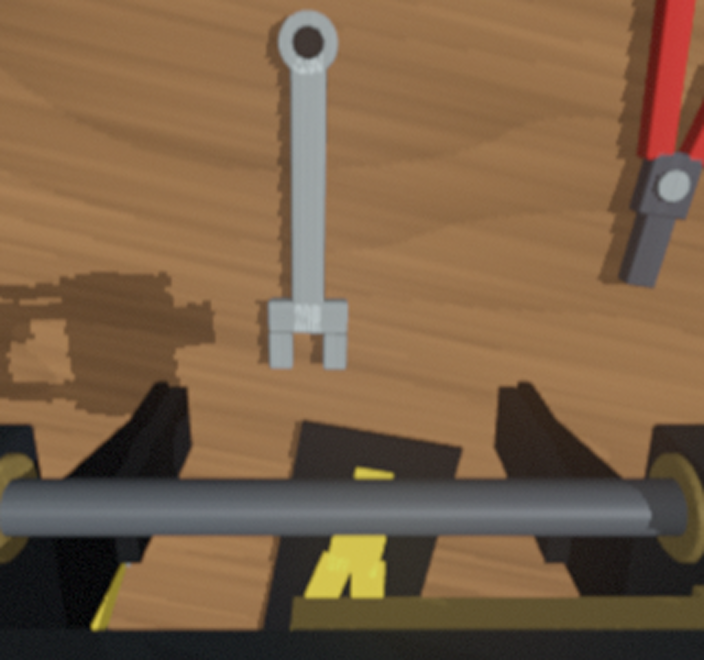

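```bash
python3 - <<'E'
from h import *
P=proj("wrist");C=cam_center("wrist")
def w(c,r,z):
    u,v=100+c/2.2,50+r/2.2
    d=np.linalg.solve(P[:,:3],[u,v,1.]);return C+d*(z-C[2])/d[2]
e=w(308,42,.005);j=w(308,369,.009);d=j-e;print(e,j,np.linalg.norm(d[:2]),np.degrees(np.arctan2(d[1],d[0])));u=d/np.linalg.norm(d);print(e+.102*u,j-.055*u)
go((.458,.100,.06),11.5)
E
```

```text
[0.35701411 0.07893268 0.005     ] [0.51129166 0.11189454 0.009     ] 0.1577594652143041 12.060089617332645
[0.45673082 0.10023745 0.00758538] [0.45752285 0.10040667 0.00760592]
t 17.15 pos [0.4584 0.118  0.1719] yaw 12.95 | yawchange -1.4 rotx units 0.032 (rv [ 0.032  0.017 -0.002]) | shift units [ 4.48 -0.7  -0.16] rows>= 4.5 j [ 0.92  0.32 -1.41  1.9   0.34  1.19  1.19] w 0.087 F [0.4 0.4 0.1]
```

Request:
{"fn": "arm_command", "kwargs": {
  "targets": [0.03, 0.017, 0, 0.4, -0.7, -0.1, 1, 0, 0, 0, 1, -0.1, 0, 1, 0, 0, 0, 1, -0.1, 0, 1, 0, 0, 0, 1, -0.1, 0, 1, 0, 0, 0, 0.8, 0, 0, 1, 0, 0, 0, 0, 0, 0, 1]
}}

```text
time: 17.65
ee_pos: [0.4638, 0.1018, 0.0669]
eef_rot: [-0.074, 0.701, 0.075, 0.706]
ft_force: [-1.2, 0.4, 0.2]
width: 0.0869
```

```bash
python3 - <<'E'
from h import *
go((.459,.1005,.026),11.8)
img=camera("wrist");cv2.imwrite("pics/w14.png",cv2.resize(img[50:350,100:420],None,fx=2.2,fy=2.2,interpolation=cv2.INTER_CUBIC)[:,:,::-1])
E
```

```text
t 17.65 pos [0.4638 0.1018 0.0669] yaw 12.13 | yawchange -0.3 rotx units 0.007 (rv [ 0.007  0.009 -0.001]) | shift units [ 1.64 -0.01 -0.2 ] rows>= 1.6 j [ 0.75  0.47 -1.21  2.    0.52  1.02  1.07] w 0.0869 F [-1.2  0.4  0.2]
```

View pics/w14.png

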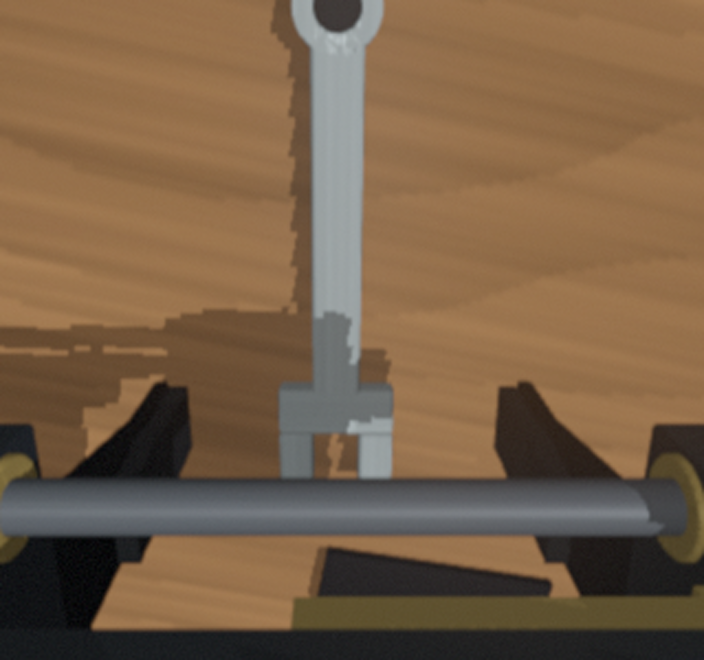

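```bash
python3 - <<'E'
from h import *
f=lambda c,r,x:tf(100+c/2.2,50+r/2.2,x).round(1)
x=.0669-.009
print(f(336,384,x),f(338,8,x+.004),f(338,45,x))
E
```

```text
[57.9 -2.4  8.2] [  61.9   -1.5 -109.9] [ 57.9  -1.5 -99.5]
```

Request:
{"fn": "arm_command", "kwargs": {
  "targets": [0.007, 0.009, 0, 0.6, -0.07, -0.28, 1, 0, 0, 0, 0.6, 0, 0, 0.8, 0, 0, 0, 0.35, 0, 0, 0.5, 0, 0, 0, 0, 0, 0, 0.4, 0, 0, 0, 0, 0, 0, 0.3, 0, 0, 0, 0, 0, 0, 0.3]
}}

```text
time: 18.2
ee_pos: [0.4606, 0.1048, 0.0342]
eef_rot: [-0.074, 0.7, 0.076, 0.706]
ft_force: [0.2, 0.7, -0.0]
width: 0.0617
```

```bash
python3 - <<'E'
from h import *
go((.457,.0995,.026),11.8)
img=camera("wrist");cv2.imwrite("pics/w15.png",cv2.resize(img[50:350,100:420],None,fx=2.2,fy=2.2,interpolation=cv2.INTER_CUBIC)[:,:,::-1])
E
```

```text
t 18.20 pos [0.4606 0.1048 0.0342] yaw 12.17 | yawchange -0.4 rotx units 0.008 (rv [ 0.008  0.011 -0.003]) | shift units [ 0.33 -0.18 -0.18] rows>= 0.3 j [ 0.69  0.51 -1.16  2.03  0.58  0.97  1.02] w 0.0617 F [ 0.2  0.7 -0. ]
```

View pics/w15.png

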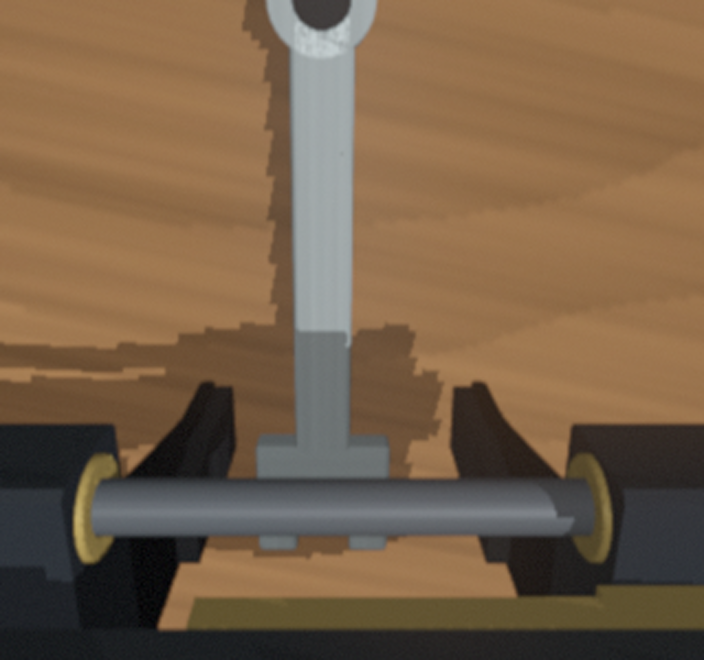

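```bash
python3 - <<'E'
from h import *
f=lambda c,r,x:tf(100+c/2.2,50+r/2.2,x).round(1)
x=.0342-.009
print(f(322,438,x),f(322,549,x),f(322,4,x+.004),f(322,58,x))
E
```

```text
[25.2 -6.2 10.6] [25.2 -6.6 49.7] [  29.2   -5.2 -106.4] [ 25.2  -5.2 -93.8]
```

Request:
{"fn": "arm_command", "kwargs": {
  "targets": [0.008, 0.011, -0.003, 0.15, -0.24, -0.2, 0.6, 0, 0, 0, 0.15, 0, 0, 0.5, 0, 0, 0, 0, 0, 0, 0.4, 0, 0, 0, 0, 0, 0, 0.3]
}}

```text
time: 18.58
ee_pos: [0.4579, 0.0967, 0.0277]
eef_rot: [-0.072, 0.703, 0.072, 0.704]
ft_force: [-0.6, -0.2, -0.1]
width: 0.0396
```

```bash
python3 - <<'E'
from h import *
go((.457,.0995,.026),11.8)
img=camera("wrist");cv2.imwrite("pics/w16.png",cv2.resize(img[50:350,100:420],None,fx=2.2,fy=2.2,interpolation=cv2.INTER_CUBIC)[:,:,::-1])
E
```

```text
t 18.58 pos [0.4579 0.0967 0.0277] yaw 11.70 | yawchange 0.1 rotx units -0.002 (rv [-0.002  0.002  0.002]) | shift units [ 0.07  0.12 -0.01] rows>= 0.1 j [ 0.7   0.52 -1.15  2.04  0.58  0.96  1.02] w 0.0396 F [-0.6 -0.2 -0.1]
```

View pics/w16.png

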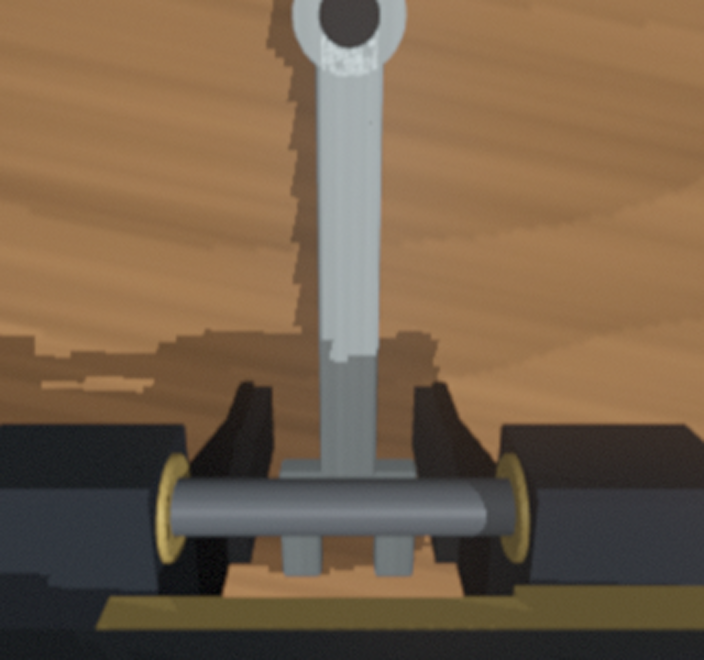

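Request:
{"fn": "arm_command", "kwargs": {
  "targets": [0, 0, 0, 0.06, 0.07, 0, 0.2, 0, 0, 0, 0, 0, 0, 0, 0, 0, 0, 0, 0, 0, 0, 0, 0, 0, 0, 0, 0, 0, 0, 0, 0, 0, 0, 0, 0, 0, 0, 0, 0, 0, 0, 0],
  "newtons": 40
}}

```text
time: 19.13
ee_pos: [0.4576, 0.0987, 0.0261]
eef_rot: [-0.073, 0.703, 0.072, 0.704]
ft_force: [1.2, -0.7, 0.1]
width: 0.0152
```

```bash
python3 - <<'E'
from h import *
go((.457,.0995,.14),11.8)
img=camera("wrist");cv2.imwrite("pics/w17.png",cv2.resize(img[50:350,100:420],None,fx=2.2,fy=2.2,interpolation=cv2.INTER_CUBIC)[:,:,::-1])
E
```

```text
t 19.13 pos [0.4576 0.0987 0.0261] yaw 11.72 | yawchange 0.1 rotx units -0.002 (rv [-0.002  0.002  0.002]) | shift units [-4.56  0.03 -0.02] rows>= 4.6 j [ 0.69  0.52 -1.15  2.04  0.59  0.96  1.01] w 0.0152 F [ 1.2 -0.7  0.1]
```

View pics/w17.png

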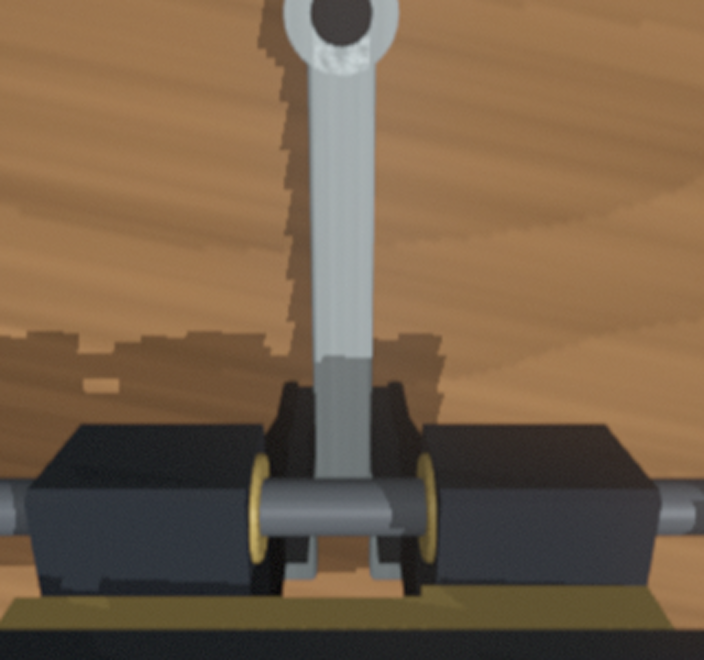

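Request:
{"fn": "arm_command", "kwargs": {
  "targets": [0, 0, 0, -0.5, 0, 0, 0, 0, 0, 0, -1, 0, 0, 0, 0, 0, 0, -1, 0, 0, 0, 0.155, 0, 0, -1, 0, 0, 0, 0.155, 0, 0, -1, 0, 0, 0, 0.155, 0, 0, 0, 0, 0, 0, 0.155, 0, 0, 0, 0, 0, 0, 0.155, 0, 0, 0, 0, 0, 0, 0.155, 0, 0, 0, 0, 0, 0, 0.155, 0, 0, 0, 0, 0, 0, 0.155, 0, 0, 0, 0, 0, 0, 0.155, 0, 0, 0, 0, 0, 0]
}}

```text
time: 20.18
ee_pos: [0.4543, 0.103, 0.1512]
eef_rot: [0.312, 0.635, -0.312, 0.634]
ft_force: [0.5, -0.9, -2.2]
width: 0.0149
```

```bash
python3 - <<'E'
from h import *
R,p=pose();y0=np.degrees(np.arctan2(R[1,2],R[0,2]))
go((.508,-.397,.14),y0)
E
```

```text
t 20.18 pos [0.4543 0.103  0.1512] yaw -52.41 | yawchange 0.0 rotx units -0.000 (rv [-0.    -0.001 -0.   ]) | shift units [  0.45 -10.5   17.16] rows>= 17.2 j [ 0.75  0.21 -1.14  1.94  0.21  1.12  0.18] w 0.0149 F [ 0.5 -0.9 -2.2]
```

Request:
{"fn": "arm_command", "kwargs": {
  "targets": [0, 0, 0, 0, -0.61, 1, 0, 0, 0, 0, 0, -0.61, 1, 0, 0, 0, 0, 0, -0.61, 1, 0, 0, 0, 0, 0, -0.61, 1, 0, 0, 0, 0, 0, -0.61, 1, 0, 0, 0, 0, 0, -0.61, 1, 0, 0, 0, 0, 0, -0.61, 1, 0, 0, 0, 0, 0, -0.61, 1, 0, 0, 0, 0, 0, -0.61, 1, 0, 0, 0, 0, 0, -0.61, 1, 0, 0, 0, 0, 0, -0.61, 1, 0, 0, 0, 0, 0, -0.61, 1, 0]
}}

```text
time: 21.18
ee_pos: [0.4911, -0.2481, 0.1605]
eef_rot: [0.311, 0.635, -0.308, 0.637]
ft_force: [1.1, 0.4, -1.5]
width: 0.0155
```

```bash
python3 - <<'E'
from h import *
R,p=pose();y0=np.degrees(np.arctan2(R[1,2],R[0,2]))
go((.508,-.397,.14),y0);go((.508,-.397,.14),176.6,-1)
E
```

```text
t 21.18 pos [ 0.4911 -0.2481  0.1605] yaw -51.84 | yawchange 0.0 rotx units -0.000 (rv [ 0.     0.001 -0.007]) | shift units [ 0.82 -3.15  5.1 ] rows>= 5.1 j [ 1.15  0.37 -0.91  1.73  0.31  1.19  0.82] w 0.0155 F [ 1.1  0.4 -1.5]
t 21.18 pos [ 0.4911 -0.2481  0.1605] yaw -51.84 | yawchange -131.6 rotx units 2.924 (rv [ 2.924 -0.007 -0.005]) | shift units [ 0.82  5.9  -1.03] rows>= 5.9 j [ 1.15  0.37 -0.91  1.73  0.31  1.19  0.82] w 0.0155 F [ 1.1  0.4 -1.5]
```

Request:
{"fn": "arm_command", "kwargs": {
  "targets": [0, 0, 0, 0.1, -0.61, 1, 0, 0, 0, 0, 0.1, -0.61, 1, 0, 0, 0, 0, 0.1, -0.61, 1, 0, 0, 0, 0, 0.1, -0.61, 1, 0, 0.158, 0, 0, 0, 0, 0, 0, 0.158, 0, 0, 0, 0, 0, 0, 0.158, 0, 0, 0, 0, 0, 0, 0.158, 0, 0, 0, 0, 0, 0, 0.158, 0, 0, 0, 0, 0, 0, 0.158, 0, 0, 0, 0, 0, 0, 0.158, 0, 0, 0, 0, 0, 0, 0.158, 0, 0, 0, 0, 0, 0]
}}

```text
time: 22.18
ee_pos: [0.5027, -0.3756, 0.157]
eef_rot: [0.583, 0.411, -0.571, 0.408]
ft_force: [0.2, 1.0, -1.8]
width: 0.0152
```

Request:
{"fn": "arm_command", "kwargs": {
  "targets": [0.158, 0, 0, 0, 0, 0, 0, 0.158, 0, 0, 0, 0, 0, 0, 0.158, 0, 0, 0, 0, 0, 0, 0.158, 0, 0, 0, 0, 0, 0, 0.158, 0, 0, 0, 0, 0, 0, 0.158, 0, 0, 0, 0, 0, 0, 0.158, 0, 0, 0, 0, 0, 0, 0.158, 0, 0, 0, 0, 0, 0, 0.158, 0, 0, 0, 0, 0, 0, 0.158, 0, 0, 0, 0, 0, 0]
}}

```text
time: 23.02
ee_pos: [0.504, -0.3689, 0.1647]
eef_rot: [0.714, 0.004, -0.7, -0.015]
ft_force: [-0.4, 0.8, -1.0]
width: 0.0152
```

```bash
python3 - <<'E'
from h import *
go((.508,-.397,.07),176.6)
E
```

```text
t 23.02 pos [ 0.504  -0.3689  0.1647] yaw 179.09 | yawchange -2.5 rotx units 0.055 (rv [ 0.056 -0.023  0.034]) | shift units [ 3.79  1.11 -0.23] rows>= 3.8 j [ 0.91  0.42 -0.44  1.54  0.15  1.21 -1.13] w 0.0152 F [-0.4  0.8 -1. ]
```

Request:
{"fn": "arm_command", "kwargs": {
  "targets": [0.055, -0.023, 0.034, 0.7, 0.55, -0.1, 0, 0, 0, 0, 1, 0.5, -0.1, 0, 0, 0, 0, 1, 0, 0, 0, 0, 0, 0, 0.9, 0, 0, 0, 0, 0, 0, 0, 0, 0, 0]
}}

```text
time: 23.43
ee_pos: [0.5113, -0.3934, 0.0775]
eef_rot: [0.709, -0.023, -0.704, -0.024]
ft_force: [-1.5, 0.6, -3.1]
width: 0.015
```

```bash
python3 - <<'E'
from h import *
go((.508,-.397,.035),176.6)
img=camera("wrist");cv2.imwrite("pics/w18.png",cv2.resize(img[0:320,110:400],None,fx=2.5,fy=2.5,interpolation=cv2.INTER_CUBIC)[:600,:,::-1])
E
```

```text
t 23.43 pos [ 0.5113 -0.3934  0.0775] yaw 176.17 | yawchange 0.4 rotx units -0.010 (rv [-0.01  -0.009  0.003]) | shift units [1.7  0.15 0.12] rows>= 1.7 j [ 0.89  0.54 -0.4   1.57  0.22  1.07 -1.2 ] w 0.015 F [-1.5  0.6 -3.1]
```

View pics/w18.png

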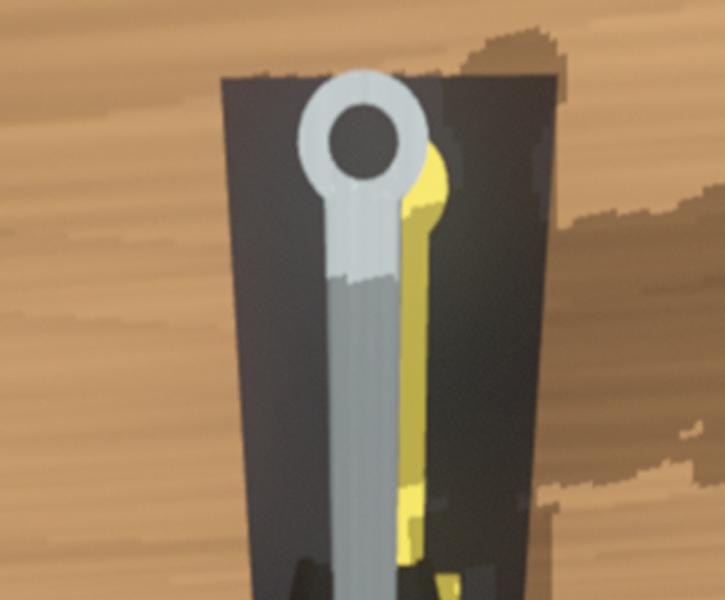

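```bash
cat > m.py <<'E'
from h import *
def F(ox,oy,s): return lambda c,r,x: tf(ox+c/s,oy+r/s,x)
E
python3 - <<'E'
from m import *
f=F(110,0,2.5);xm=.0735;xt=.017
e=f(364,141,xt);print("eye",e,"tail end",f(363.5,70,xt),"shank L/R low",f(333,550,xt),f(396,550,xt))
a,b=f(222,78,xm),f(557,74,xm);c,d=f(251,598,xm),f(525,598,xm);print("mat",a,b,c,d)
print("outline right",f(448,185,xm),"top edge of outline? shank right",f(427,300,xm),f(423,550,xm))
m1=(a+b)/2;m2=(c+d)/2;v=m2-m1;print("mat axis yaw off deg",np.degrees(np.arctan2(v[1],v[2])),m1,m2)
E
```

```text
eye [ 1.70000000e+01  1.59859589e-02 -1.05369882e+02] tail end [ 1.70000000e+01 -8.67836850e-02 -1.18046876e+02] shank L/R low [ 17.          -7.33137818 -16.29303888] [ 17.           7.67358114 -16.29812502]
mat [  73.5         -37.74330731 -127.84185085] [  73.5          51.27086967 -128.80937755] [ 73.5        -37.28359362  25.66956216] [73.5        53.32239673 25.63745543]
outline right [  73.5          23.31025845 -101.38600522] top edge of outline? shank right [ 73.5         18.32843033 -70.34219203] [73.5        19.15916638  8.41811905]
mat axis yaw off deg 0.46720719249949105 [  73.5           6.76378118 -128.3256142 ] [73.5         8.01940156 25.6535088 ]
```

Request:
{"fn": "arm_command", "kwargs": {
  "targets": [-0.01, -0.009, 0.003, 0.6, 0.3, 0.18, 0, 0, 0, 0, 0.5, 0, 0, 0, 0, 0, 0, 0.15, 0, 0, 0, 0, 0, 0, 0, 0, 0, 0]
}}

```text
time: 23.82
ee_pos: [0.5092, -0.4025, 0.0513]
eef_rot: [0.709, -0.022, -0.704, -0.019]
ft_force: [-0.6, -0.0, -2.4]
width: 0.0152
```

```bash
python3 - <<'E'
from h import *
go((.508,-.397,.0305),176.6)
img=camera("wrist");cv2.imwrite("pics/w19.png",cv2.resize(img[0:320,110:400],None,fx=2.5,fy=2.5,interpolation=cv2.INTER_CUBIC)[:600,:,::-1])
E
```

```text
t 23.82 pos [ 0.5092 -0.4025  0.0513] yaw 176.71 | yawchange -0.1 rotx units 0.002 (rv [ 0.002 -0.009 -0.004]) | shift units [ 0.83 -0.22  0.06] rows>= 0.8 j [ 0.89  0.57 -0.39  1.58  0.24  1.03 -1.19] w 0.0152 F [-0.6 -0.  -2.4]
```

View pics/w19.png

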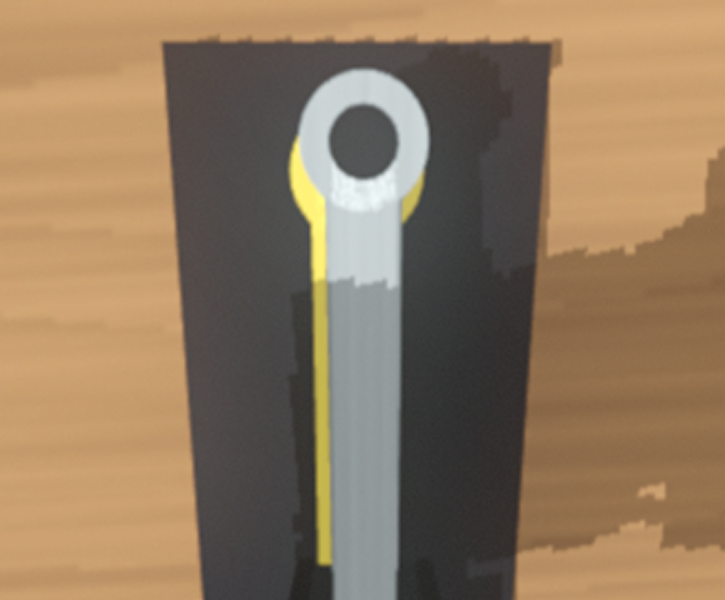

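```bash
python3 - <<'E'
from m import *
f=F(110,0,2.5);xm=.0513-.004;xt=.017
a,b=f(163,43,xm),f(551,43,xm);c,d=f(204,598,xm),f(515,598,xm)
print("outline L",f(289,170,xm),f(318,550,xm))
m1=(a+b)/2;m2=(c+d)/2;v=m2-m1;print("yaw off deg",np.degrees(np.arctan2(v[1],v[2])),m1,m2)
E
```

```text
outline L [  47.3         -18.09517433 -102.79236947] [ 47.3        -12.9770149   -3.03259053]
yaw off deg 0.14692677758254719 [  47.3          -1.58397038 -129.85623526] [47.3        -1.21997076 12.08927651]
```

Request:
{"fn": "arm_command", "kwargs": {
  "targets": [0, -0.009, -0.004, 0.3, -0.07, 0.115, 0, 0, 0, 0, 0.3, 0, 0, 0, 0, 0, 0, 0, 0, 0, 0]
}}

```text
time: 24.12
ee_pos: [0.5075, -0.4005, 0.0372]
eef_rot: [0.707, -0.021, -0.706, -0.02]
ft_force: [-0.8, 0.3, -1.4]
width: 0.0151
```

```bash
python3 - <<'E'
from h import *
go((.508,-.397,.0305),176.6)
img=camera("wrist");cv2.imwrite("pics/w20.png",cv2.resize(img[0:320,110:400],None,fx=2.5,fy=2.5,interpolation=cv2.INTER_CUBIC)[:600,:,::-1])
E
```

```text
t 24.12 pos [ 0.5075 -0.4005  0.0372] yaw 176.72 | yawchange -0.1 rotx units 0.003 (rv [ 0.003 -0.002 -0.001]) | shift units [ 0.27 -0.14 -0.01] rows>= 0.3 j [ 0.88  0.59 -0.38  1.59  0.25  1.01 -1.2 ] w 0.0151 F [-0.8  0.3 -1.4]
```

View pics/w20.png

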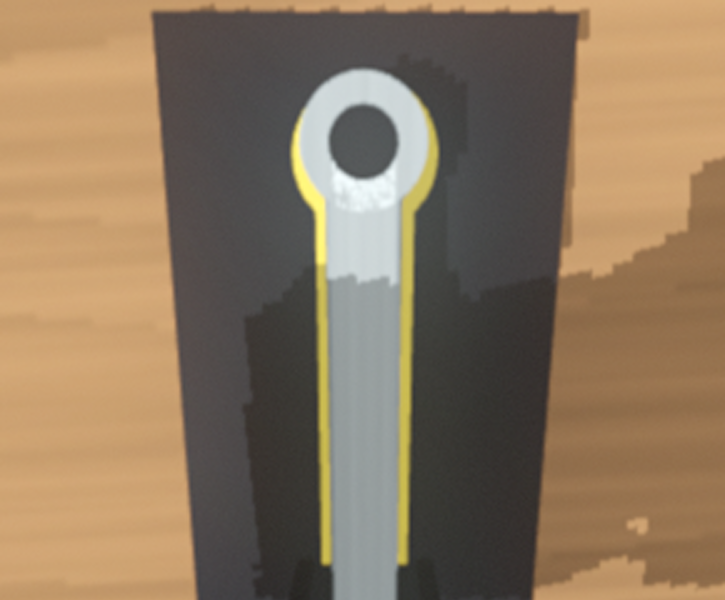

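```bash
python3 - <<'E'
from m import *
f=F(110,0,2.5);xm=.0372-.004;xt=.017
a,b=f(153,12,xm),f(579,13,xm);c,d=f(196,598,xm),f(533,598,xm)
m1=(a+b)/2;m2=(c+d)/2;v=m2-m1;print("yaw off deg",np.degrees(np.arctan2(v[1],v[2])),m1,m2)
print("outline circle",f(292,150,xm),f(438,152,xm),"shank",f(326,550,xm),f(404,550,xm))
E
```

```text
yaw off deg -0.10037069562596129 [  33.2           0.45265823 -132.18465786] [33.2         0.2126996   4.79359762]
outline circle [  33.2         -15.94697163 -105.58905694] [  33.2          16.47491886 -105.18896902] shank [33.2        -9.90506394 -9.19592557] [33.2        10.57999816 -9.20283732]
```

Request:
{"fn": "arm_command", "kwargs": {
  "targets": [0, 0, 0, 0.15, 0.01, 0.01, 0, 0, 0, 0, 0.12, 0, 0, 0, 0, 0, 0, 0, 0, 0, 0]
}}

```text
time: 24.42
ee_pos: [0.5079, -0.4009, 0.031]
eef_rot: [0.708, -0.021, -0.706, -0.019]
ft_force: [0.1, -0.1, -2.7]
width: 0.0146
```

```bash
python3 - <<'E'
from h import *
go((.508,-.397,.0305),176.6)
img=camera("wrist");cv2.imwrite("pics/w21.png",cv2.resize(img[0:320,110:400],None,fx=2.5,fy=2.5,interpolation=cv2.INTER_CUBIC)[:600,:,::-1])
E
```

```text
t 24.42 pos [ 0.5079 -0.4009  0.031 ] yaw 176.74 | yawchange -0.1 rotx units 0.003 (rv [ 0.003 -0.004 -0.002]) | shift units [ 0.02 -0.16  0.  ] rows>= 0.2 j [ 0.88  0.6  -0.38  1.59  0.25  1.   -1.2 ] w 0.0146 F [ 0.1 -0.1 -2.7]
```

View pics/w21.png

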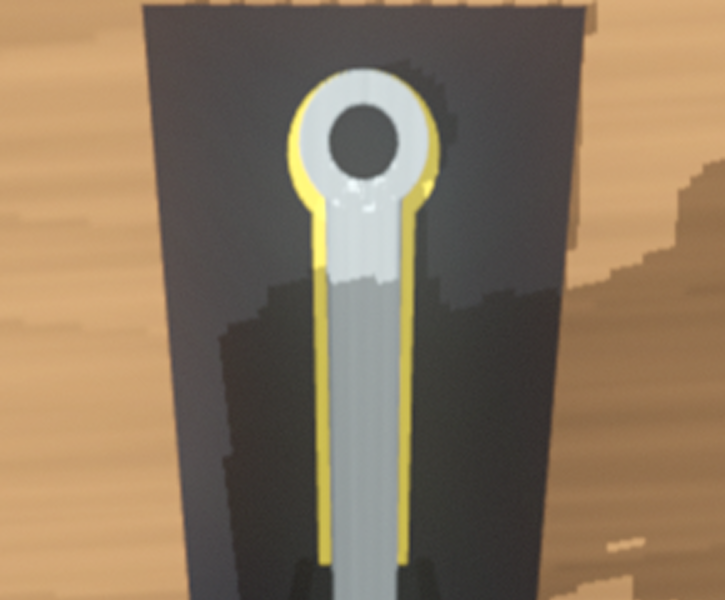

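Request:
{"fn": "arm_command", "kwargs": {
  "targets": [0, 0, 0, 0, 0, 0.02, 0, 0, 0, 0, 0.04, 0, 0, 0, 0, 0, 0, 0, 0, 0, 0.3, 0, 0, 0, 0, 0, 0, 0.5, 0, 0, 0, 0, 0, 0, 0.6, 0, 0, 0, 0, 0, 0, 0.6, 0, 0, 0, -0.3, 0, 0, 0.7, 0, 0, 0, -0.8, 0, 0, 0.8, 0, 0, 0, -1, 0, 0, 1, 0, 0, 0, -1, 0, 0, 1, 0, 0, 0, -1, 0, 0, 1, 0, 0, 0, -1, 0, 0, 1]
}}

```text
time: 25.47
ee_pos: [0.5052, -0.3991, 0.1608]
eef_rot: [-0.706, 0.019, 0.707, 0.021]
ft_force: [0.8, 0.3, -0.3]
width: 0.0738
```

```bash
python3 - <<'E'
from h import *
go((.39,-.28,.16),-170.6)
img=camera("wrist");cv2.imwrite("pics/w22.png",cv2.resize(img[0:320,110:400],None,fx=2.5,fy=2.5,interpolation=cv2.INTER_CUBIC)[:600,:,::-1])
E
```

```text
t 25.47 pos [ 0.5052 -0.3991  0.1608] yaw 176.79 | yawchange 12.6 rotx units -0.280 (rv [-0.28   0.002  0.003]) | shift units [ 0.03 -5.45  3.77] rows>= 5.5 j [ 0.91  0.46 -0.41  1.49  0.19  1.23 -1.16] w 0.0738 F [ 0.8  0.3 -0.3]
```

View pics/w22.png

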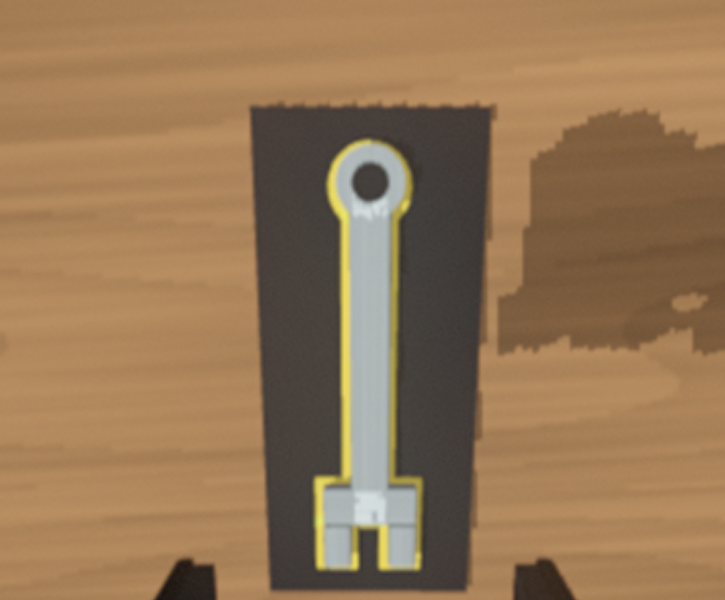

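```bash
python3 - <<'E'
from h import *
go((.371,-.271,.16),-169.8)
E
```

```text
t 25.52 pos [ 0.5074 -0.4004  0.167 ] yaw 176.78 | yawchange 13.4 rotx units -0.298 (rv [-0.298 -0.005 -0.003]) | shift units [ 0.28 -6.06  4.45] rows>= 6.1 j [ 0.91  0.46 -0.41  1.48  0.19  1.23 -1.16] w 0.0779 F [ 1.6 -1.   5.1]
```

Request:
{"fn": "arm_command", "kwargs": {
  "targets": [-0.15, -0.005, -0.003, 0.1, -0.4, 0, 1, -0.15, 0, 0, 0.1, -1, 0.75, 1, 0, 0, 0, 0, -1, 0.75, 1, 0, 0, 0, 0, -1, 0.75, 1, 0, 0, 0, 0, -1, 0.75, 1, 0, 0, 0, 0, -1, 0.75, 1, 0, 0, 0, 0, -0.6, 0.5, 1, 0, 0, 0, 0, 0, 0, 1]
}}

```text
time: 26.18
ee_pos: [0.3778, -0.266, 0.1672]
eef_rot: [0.707, 0.064, -0.701, 0.071]
ft_force: [1.3, -0.3, -1.1]
width: 0.087
```

```bash
python3 - <<'E'
from h import *
go((.371,-.271,.07),-169.8)
img=camera("wrist");cv2.imwrite("pics/w23.png",cv2.resize(img[50:350,100:420],None,fx=2.2,fy=2.2,interpolation=cv2.INTER_CUBIC)[:,:,::-1])
E
```

```text
t 26.18 pos [ 0.3778 -0.266   0.1672] yaw -169.06 | yawchange -0.7 rotx units 0.016 (rv [ 0.016 -0.01  -0.014]) | shift units [3.89 0.15 0.3 ] rows>= 3.9 j [ 1.03  0.06 -0.52  1.96  0.04  1.12 -0.89] w 0.087 F [ 1.3 -0.3 -1.1]
```

View pics/w23.png

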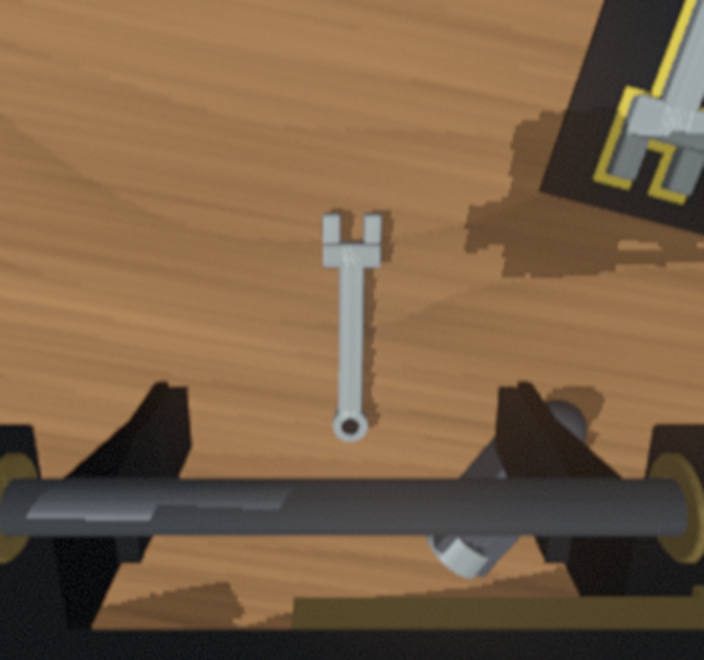

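```bash
python3 - <<'E'
from m import *
P=proj("wrist");C=cam_center("wrist")
R=axes(-169.8);o=np.array([.371,-.271,0])
def w(c,r,z):
    u,v=100+c/2.2,50+r/2.2
    d=np.linalg.solve(P[:,:3],[u,v,1.]);return C+d*(z-C[2])/d[2]
for n,c,r,z in(("eye",350,427,.005),("jaw",352,214,.009),("hamL",428,540,.03),("hamLb",470,578,.03),("peen",570,405,.02),("neck",550,415,.03)):
    X=w(c,r,z);print(n,X.round(4),"rel tool y,z mm",(R.T@(X-o)*1000).round(1)[1:])
e=w(350,427,.005);j=w(352,214,.009);d=j-e;u=d/np.linalg.norm(d);print(np.linalg.norm(d),np.degrees(np.arctan2(d[1],d[0])),e+.067*u,j-.044*u)
E
```

```text
eye [ 0.3051 -0.2879  0.005 ] rel tool y,z mm [ 5.  67.8]
jaw [ 0.4176 -0.2666  0.009 ] rel tool y,z mm [  3.9 -46.6]
hamL [ 0.2612 -0.3374  0.03  ] rel tool y,z mm [ 45.9 119.8]
hamLb [ 0.242 -0.365  0.03 ] rel tool y,z mm [ 69.6 143.6]
peen [ 0.3453 -0.3927  0.02  ] rel tool y,z mm [115.2  46.8]
neck [ 0.3424 -0.3797  0.03  ] rel tool y,z mm [101.9  47.4]
0.1145052176726087 10.727457596857018 [ 0.37093325 -0.27544295  0.0073405 ] [ 0.3743751  -0.27479089  0.00746295]
```

```bash
python3 - <<'E'
from h import *
go((.3725,-.275,.06),-169.4)
E
```

```text
t 26.23 pos [ 0.379  -0.267   0.1676] yaw -169.07 | yawchange -0.3 rotx units 0.007 (rv [ 0.007 -0.011 -0.015]) | shift units [4.3  0.27 0.31] rows>= 4.3 j [ 1.02  0.06 -0.52  1.96  0.04  1.12 -0.89] w 0.087 F [1.2 0.1 0.4]
```

Request:
{"fn": "arm_command", "kwargs": {
  "targets": [0.007, -0.01, -0.015, 0.5, 0.27, 0.28, 0.8, 0, 0, 0, 1, 0, 0, 0.7, 0, 0, 0, 1, 0, 0, 0.6, 0, 0, 0, 1, 0, 0, 0.5, 0, 0, 0, 0.5, 0, 0, 0.4, 0, 0, 0, 0, 0, 0, 0.4]
}}

```text
time: 26.73
ee_pos: [0.3763, -0.2825, 0.063]
eef_rot: [0.706, 0.063, -0.703, 0.065]
ft_force: [-0.7, 0.2, -0.1]
width: 0.055
```

```bash
python3 - <<'E'
from h import *
go((.3725,-.275,.026),-169.4)
img=camera("wrist");cv2.imwrite("pics/w24.png",cv2.resize(img[50:350,100:420],None,fx=2.2,fy=2.2,interpolation=cv2.INTER_CUBIC)[:,:,::-1])
E
```

```text
t 26.73 pos [ 0.3763 -0.2825  0.063 ] yaw -169.60 | yawchange 0.2 rotx units -0.004 (rv [-0.004 -0.005 -0.004]) | shift units [ 1.48 -0.32  0.09] rows>= 1.5 j [ 1.01  0.23 -0.5   2.03  0.14  0.91 -0.95] w 0.055 F [-0.7  0.2 -0.1]
```

View pics/w24.png

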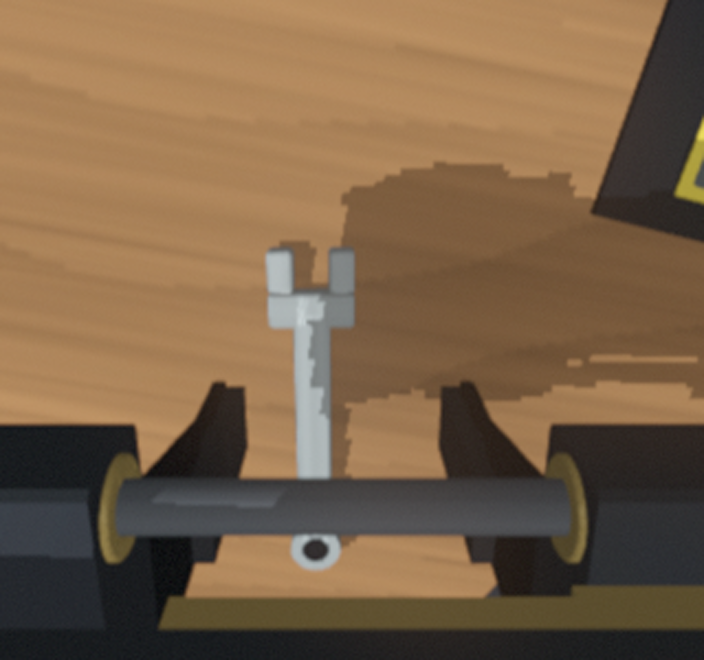

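```bash
python3 - <<'E'
from m import *
f=F(100,50,2.2);x=.063-.009
a=f(311,328,x);b=f(310,250,x);e=f(316,549,x+.002);print("headstart",a,"jaw",b,"eye",e,"yaw",np.degrees(np.arctan2(e[1]-b[1],e[2]-b[2])))
E
```

```text
headstart [ 54.          -9.80169604 -16.36382987] jaw [ 54.          -9.736546   -42.31844571] eye [56.         -9.31941551 71.34849688] yaw 0.21026086357598553
```

Request:
{"fn": "arm_command", "kwargs": {
  "targets": [-0.005, -0.005, -0.004, 0.4, -0.39, 0.09, 0.4, 0, 0, 0, 0.6, 0, 0, 0.4, 0, 0, 0, 0.4, 0, 0, 0.4, 0, 0, 0, 0, 0, 0, 0.4]
}}

```text
time: 27.12
ee_pos: [0.3741, -0.2743, 0.0283]
eef_rot: [0.705, 0.065, -0.703, 0.066]
ft_force: [-0.8, 0.3, 0.2]
width: 0.0363
```

```bash
python3 - <<'E'
from h import *
go((.3725,-.275,.026),-169.4)
img=camera("wrist");cv2.imwrite("pics/w25.png",cv2.resize(img[50:350,100:420],None,fx=2.2,fy=2.2,interpolation=cv2.INTER_CUBIC)[:,:,::-1])
E
```

```text
t 27.12 pos [ 0.3741 -0.2743  0.0283] yaw -169.42 | yawchange 0.0 rotx units -0.000 (rv [-0.    -0.003 -0.002]) | shift units [0.09 0.01 0.07] rows>= 0.1 j [ 0.99  0.28 -0.49  2.07  0.17  0.83 -0.99] w 0.0363 F [-0.8  0.3  0.2]
```

View pics/w25.png

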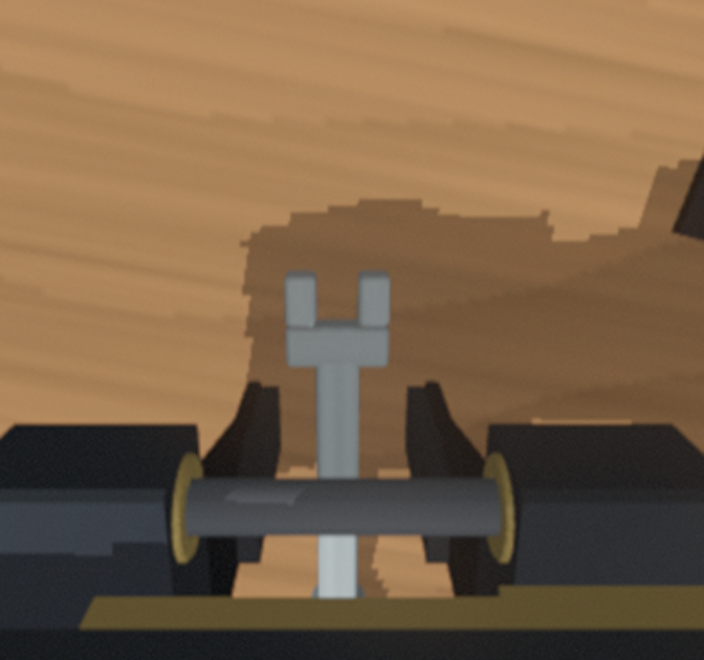

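Request:
{"fn": "arm_command", "kwargs": {
  "targets": [0, -0.003, -0.002, 0.08, -0.05, 0.05, 0.2, 0, 0, 0, 0, 0, 0, 0, 0, 0, 0, 0, 0, 0, 0, 0, 0, 0, 0, 0, 0, 0, 0, 0, 0, 0, 0, 0, 0, 0, 0, 0, 0, 0, 0, 0, 0, 0, 0, 0, 0, 0, 0],
  "newtons": 40
}}

```text
time: 27.75
ee_pos: [0.3744, -0.2746, 0.0299]
eef_rot: [0.705, 0.064, -0.703, 0.067]
ft_force: [0.4, -0.6, -1.3]
width: 0.0101
```

```bash
python3 - <<'E'
from m import *
go((.3725,-.275,.14),-169.4)
img=camera("wrist");cv2.imwrite("pics/w26.png",cv2.resize(img[0:320,110:400],None,fx=2.5,fy=2.5,interpolation=cv2.INTER_CUBIC)[:600,:,::-1])
E
```

```text
t 27.75 pos [ 0.3744 -0.2746  0.0299] yaw -169.41 | yawchange 0.0 rotx units -0.000 (rv [-0.    -0.004 -0.005]) | shift units [-4.4   0.    0.08] rows>= 4.4 j [ 0.99  0.27 -0.49  2.07  0.17  0.83 -0.99] w 0.0101 F [ 0.4 -0.6 -1.3]
```

View pics/w26.png

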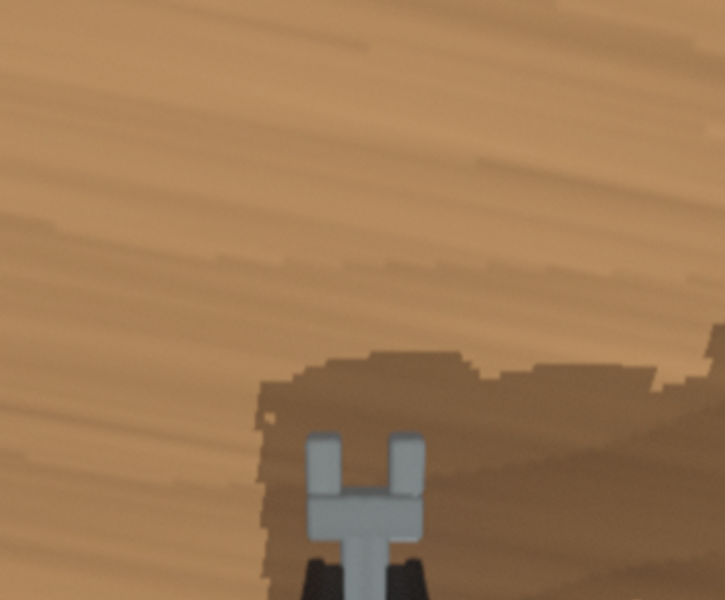

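Request:
{"fn": "arm_command", "kwargs": {
  "targets": [0, 0, 0, 0, 0, 0, 0.3, 0, -0.004, -0.005, 0, 0, 0, 0.3, 0, 0, 0, 0.17, 0, 0, 0.3, 0, 0, 0, 0.05, 0, 0, 0.25, 0, 0, 0, 0, 0, 0, 0]
}}

```text
time: 28.22
ee_pos: [0.3746, -0.2748, 0.024]
eef_rot: [-0.704, -0.065, 0.704, -0.065]
ft_force: [-0.1, -0.1, 0.6]
width: 0.0196
```

```bash
python3 - <<'E'
from m import *
go((.3725,-.275,.14),-169.4)
E
```

```text
t 28.22 pos [ 0.3746 -0.2748  0.024 ] yaw -169.42 | yawchange 0.0 rotx units -0.000 (rv [-0.  0. -0.]) | shift units [-4.64 -0.01  0.09] rows>= 4.6 j [ 0.98  0.29 -0.49  2.07  0.18  0.83 -1.  ] w 0.0196 F [-0.1 -0.1  0.6]
```

Request:
{"fn": "arm_command", "kwargs": {
  "targets": [0, 0, 0, 0, 0, 0, 0, 0, 0, 0, 0, 0, 0, 0, 0, 0, 0, 0, 0, 0, 0, 0, 0, 0, 0, 0, 0, 0]
}}

```text
time: 28.55
ee_pos: [0.3745, -0.2747, 0.0238]
eef_rot: [-0.704, -0.065, 0.704, -0.065]
ft_force: [-0.2, 0.3, -0.4]
width: 0.0112
```

```bash
python3 - <<'E'
from m import *
go((.3725,-.275,.14),-169.4)
img=camera("wrist");cv2.imwrite("pics/w27.png",cv2.resize(img[0:320,110:400],None,fx=2.5,fy=2.5,interpolation=cv2.INTER_CUBIC)[:600,:,::-1])
E
```

```text
t 28.55 pos [ 0.3745 -0.2747  0.0238] yaw -169.41 | yawchange 0.0 rotx units -0.000 (rv [-0.     0.001  0.   ]) | shift units [-4.65 -0.    0.08] rows>= 4.6 j [ 0.98  0.29 -0.49  2.07  0.18  0.83 -1.  ] w 0.0112 F [-0.2  0.3 -0.4]
```

View pics/w27.png

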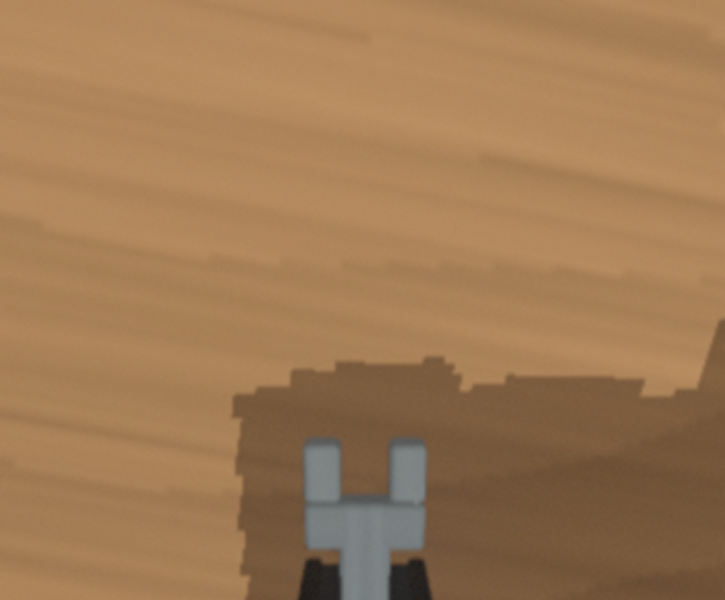

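Request:
{"fn": "arm_command", "kwargs": {
  "targets": [0, 0, 0, -0.5, 0, 0, 0, 0, 0, 0, -1, 0, 0, 0, 0, 0, 0, -1, 0, 0, 0, -0.157, 0, 0, -1, 0, 0, 0, -0.157, 0, 0, -1, 0, 0, 0, -0.157, 0, 0, 0, 0, 0, 0, -0.157, 0, 0, 0, 0, 0, 0, -0.157, 0, 0, 0, 0, 0, 0, -0.157, 0, 0, 0, 0, 0, 0, -0.157, 0, 0, 0, 0, 0, 0, -0.157, 0, 0, 0, 0, 0, 0, -0.157, 0, 0, 0, 0, 0, 0]
}}

```text
time: 29.6
ee_pos: [0.3736, -0.2735, 0.1418]
eef_rot: [-0.56, -0.432, 0.561, -0.43]
ft_force: [0.5, 0.2, -1.3]
width: 0.0112
```

```bash
python3 - <<'E'
from h import *
R,p=pose();y0=np.degrees(np.arctan2(R[1,2],R[0,2]))
go((.6306,-.171,.13),y0)
E
```

```text
t 29.60 pos [ 0.3736 -0.2735  0.1418] yaw -104.89 | yawchange 0.0 rotx units -0.000 (rv [ 0.    -0.     0.003]) | shift units [ 0.47  8.88 -6.6 ] rows>= 8.9 j [ 1.11  0.11 -0.6   1.97  0.07  1.08  0.22] w 0.0112 F [ 0.5  0.2 -1.3]
```

Request:
{"fn": "arm_command", "kwargs": {
  "targets": [0, 0, 0, 0, 0.98, -0.73, 0, 0, 0, 0, 0, 0.98, -0.73, 0, 0, 0, 0, 0, 0.98, -0.73, 0, 0, 0, 0, 0, 0.98, -0.73, 0, 0, 0, 0, 0, 0.98, -0.73, 0, 0, 0, 0, 0, 0.98, -0.73, 0, 0, 0, 0, 0, 0.98, -0.73, 0, 0, 0, 0, 0, 0.98, -0.73, 0, 0, 0, 0, 0, 0.9, -0.7, 0, -0.157, 0, 0, 0, 0, 0, 0, -0.157, 0, 0, 0, 0, 0, 0, -0.157, 0, 0, 0, 0, 0, 0]
}}

```text
time: 30.6
ee_pos: [0.6347, -0.1642, 0.1364]
eef_rot: [0.468, 0.532, -0.47, 0.527]
ft_force: [-0.1, 0.9, -1.0]
width: 0.0115
```

Request:
{"fn": "arm_command", "kwargs": {
  "targets": [-0.157, 0, 0, 0, 0, 0, 0, -0.157, 0, 0, 0, 0, 0, 0, -0.157, 0, 0, 0, 0, 0, 0, -0.157, 0, 0, 0, 0, 0, 0, -0.157, 0, 0, 0, 0, 0, 0, -0.157, 0, 0, 0, 0, 0, 0, -0.157, 0, 0, 0, 0, 0, 0, -0.157, 0, 0, 0, 0, 0, 0, -0.157, 0, 0, 0, 0, 0, 0, -0.157, 0, 0, 0, 0, 0, 0, -0.157, 0, 0, 0, 0, 0, 0]
}}

```text
time: 31.52
ee_pos: [0.6333, -0.1639, 0.1326]
eef_rot: [0.028, 0.711, -0.026, 0.702]
ft_force: [0.2, 0.1, -0.4]
width: 0.0116
```

```bash
python3 - <<'E'
from h import *
go((.6306,-.171,.07),.6)
E
```

```text
t 31.52 pos [ 0.6333 -0.1639  0.1326] yaw -4.37 | yawchange 5.0 rotx units -0.110 (rv [-0.11  -0.016 -0.004]) | shift units [ 2.51 -0.28 -0.11] rows>= 2.5 j [ 0.83  0.68 -0.95  1.46  0.55  1.31  1.33] w 0.0116 F [ 0.2  0.1 -0.4]
```

Request:
{"fn": "arm_command", "kwargs": {
  "targets": [-0.11, -0.016, -0.004, 0.4, -0.28, -0.1, 0, 0, 0, 0, 1, 0, 0, 0, 0, 0, 0, 0.8, 0, 0, 0, 0, 0, 0, 0, 0, 0, 0]
}}

```text
time: 31.85
ee_pos: [0.6303, -0.1719, 0.0761]
eef_rot: [-0.008, 0.707, 0.008, 0.708]
ft_force: [-0.1, 0.0, -2.0]
width: 0.0115
```

```bash
python3 - <<'E'
from h import *
go((.6306,-.171,.028),.6)
img=camera("wrist");cv2.imwrite("pics/w28.png",cv2.resize(img[80:320,110:400],None,fx=2.5,fy=2.5,interpolation=cv2.INTER_CUBIC)[:600,:,::-1])
E
```

```text
t 31.85 pos [ 0.6303 -0.1719  0.0761] yaw 1.31 | yawchange -0.7 rotx units 0.016 (rv [0.016 0.002 0.001]) | shift units [1.92 0.03 0.01] rows>= 1.9 j [ 0.85  0.73 -0.94  1.52  0.61  1.21  1.4 ] w 0.0115 F [-0.1  0.  -2. ]
```

View pics/w28.png

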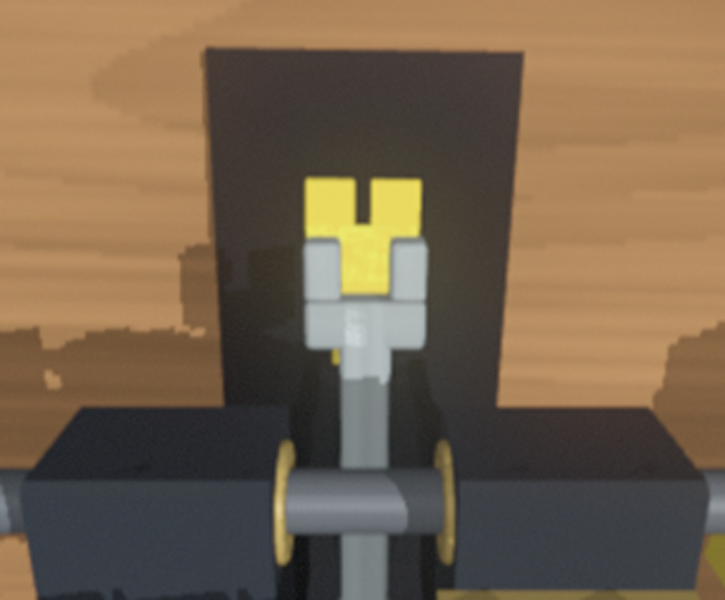

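```bash
python3 - <<'E'
from m import *
f=F(110,80,2.5);xm=.0761-.004;xt=.0148
print("spanner jaw",f(365.5,240,xt),"headstart",f(365.5,349,xt))
a,b=f(206,48,xm),f(523,53,xm);c,d=f(224,400,xm),f(497,400,xm)
m1=(a+b)/2;m2=(c+d)/2;v=m2-m1;print("yaw off",np.degrees(np.arctan2(v[1],v[2])),m1,m2)
print("outline L,R front",f(304,178,xm),f(422,179,xm))
E
```

```text
spanner jaw [ 14.8          0.34829078 -41.11639168] headstart [ 14.8          0.37581596 -14.6561537 ]
yaw off -0.6750105726648623 [ 72.1          0.22065704 -81.18792632] [72.1        -1.0725551  28.57653093]
outline L,R front [ 72.1        -17.82623173 -44.92257918] [ 72.1         17.33322097 -44.63062182]
```

Request:
{"fn": "arm_command", "kwargs": {
  "targets": [0.015, 0.002, 0, 0.6, -0.04, -0.02, 0, 0, 0, 0, 0.6, 0, 0, 0, 0, 0, 0, 0.25, 0, 0, 0, 0, 0, 0, 0, 0, 0, 0]
}}

```text
time: 32.23
ee_pos: [0.6321, -0.1729, 0.0419]
eef_rot: [-0.004, 0.706, 0.003, 0.709]
ft_force: [-0.4, -0.3, -1.1]
width: 0.0114
```

```bash
python3 - <<'E'
from h import *
go((.6306,-.171,.028),.6)
img=camera("wrist");cv2.imwrite("pics/w29.png",cv2.resize(img[80:320,110:400],None,fx=2.5,fy=2.5,interpolation=cv2.INTER_CUBIC)[:600,:,::-1])
E
```

```text
t 32.23 pos [ 0.6321 -0.1729  0.0419] yaw 0.51 | yawchange 0.1 rotx units -0.002 (rv [-0.002  0.005  0.002]) | shift units [ 0.56  0.08 -0.06] rows>= 0.6 j [ 0.83  0.77 -0.91  1.54  0.64  1.15  1.37] w 0.0114 F [-0.4 -0.3 -1.1]
```

View pics/w29.png

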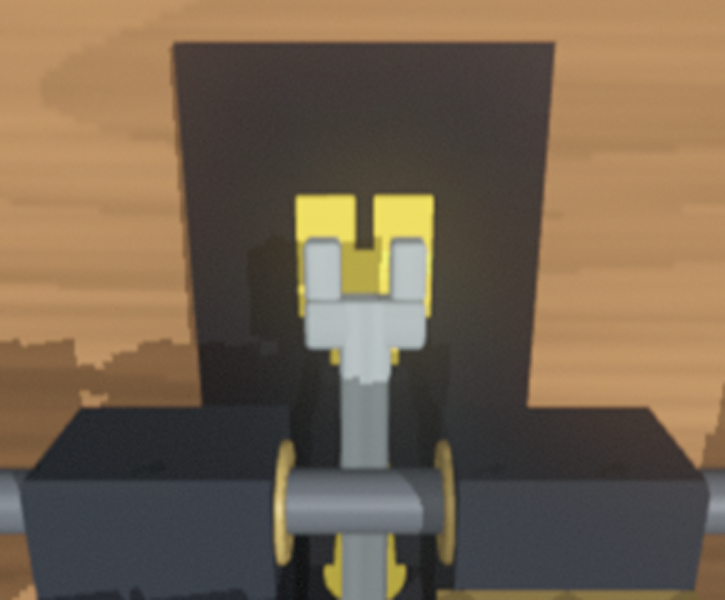

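```bash
python3 - <<'E'
from m import *
f=F(110,80,2.5);xm=.0419-.004
a,b=f(174,43,xm),f(554,43,xm);c,d=f(203,400,xm),f(528,400,xm)
m1=(a+b)/2;m2=(c+d)/2;v=m2-m1;print("yaw off",np.degrees(np.arctan2(v[1],v[2])),m1,m2)
print("outline L,R front",f(296,195,xm),f(434,195,xm))
E
```

```text
yaw off 0.2761648334091612 [ 3.79000000e+01  3.11089831e-02 -8.31121751e+01] [37.9         0.48337295 10.71807651]
outline L,R front [ 37.9        -17.08341954 -46.66697839] [ 37.9         17.67579868 -46.67470201]
```

Request:
{"fn": "arm_command", "kwargs": {
  "targets": [-0.004, 0.005, 0.002, 0.25, 0, -0.095, 0, 0, 0, 0, 0.15, 0, 0, 0, 0, 0, 0, 0, 0, 0, 0]
}}

```text
time: 32.53
ee_pos: [0.6306, -0.1726, 0.033]
eef_rot: [-0.005, 0.706, 0.005, 0.708]
ft_force: [-0.6, -0.3, -0.9]
width: 0.0114
```

```bash
python3 - <<'E'
from h import *
go((.6306,-.171,.028),.6)
img=camera("wrist");cv2.imwrite("pics/w30.png",cv2.resize(img[80:320,110:400],None,fx=2.5,fy=2.5,interpolation=cv2.INTER_CUBIC)[:600,:,::-1])
E
```

```text
t 32.53 pos [ 0.6306 -0.1726  0.033 ] yaw 0.74 | yawchange -0.1 rotx units 0.003 (rv [ 0.003  0.003 -0.   ]) | shift units [ 0.2   0.06 -0.  ] rows>= 0.2 j [ 0.83  0.78 -0.91  1.55  0.65  1.14  1.37] w 0.0114 F [-0.6 -0.3 -0.9]
```

View pics/w30.png

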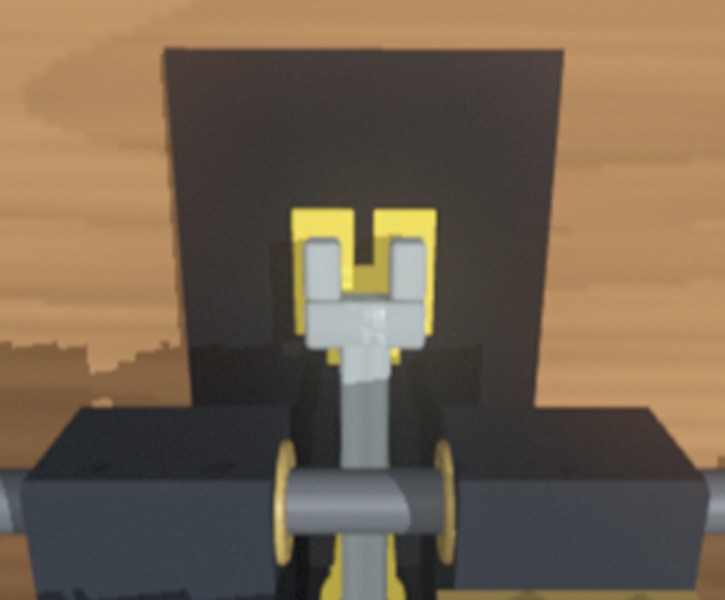

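```bash
python3 - <<'E'
from m import *
f=F(110,80,2.5);xm=.033-.004
a,b=f(165,49,xm),f(563,50,xm);c,d=f(192,400,xm),f(536,400,xm)
m1=(a+b)/2;m2=(c+d)/2;v=m2-m1;print("yaw off",np.degrees(np.arctan2(v[1],v[2])),m1,m2)
print("outline L,R front",f(292,209,xm),f(436,209,xm))
E
```

```text
yaw off 0.017410953344822396 [ 2.90000000e+01  3.05849793e-02 -8.16964263e+01] [29.          0.05725545  6.07045597]
outline L,R front [ 29.         -17.30190711 -45.04106632] [ 29.          17.37151777 -45.04869916]
```

Request:
{"fn": "arm_command", "kwargs": {
  "targets": [0, 0, 0, 0.1, -0.01, -0.04, 0, 0, 0, 0, 0.1, 0, 0, 0, 0, 0, 0, 0.02, 0, 0, 0, 0, 0, 0, 0, 0, 0, 0.3, 0, 0, 0, 0, 0, 0, 0.5, 0, 0, 0, 0, 0, 0, 0.5, 0, 0, 0, 0, 0, 0, 0.5, 0, 0, 0, -0.4, 0, 0, 0.5, 0, 0, 0, -0.8, 0, 0, 0.5, 0, 0, 0, -1, 0, 0, 0.6, 0, 0, 0, -1, 0, 0, 0.8, 0, 0, 0, -1, 0, 0, 1]
}}

```text
time: 33.58
ee_pos: [0.6271, -0.1723, 0.1344]
eef_rot: [-0.004, 0.709, 0.006, 0.706]
ft_force: [0.1, -0.7, -0.3]
width: 0.0563
```

```bash
python3 - <<'E'
from h import *
go((.37,.262,.16),2.4)
img=camera("wrist");cv2.imwrite("pics/w31.png",cv2.resize(img[80:320,110:400],None,fx=2.5,fy=2.5,interpolation=cv2.INTER_CUBIC)[:600,:,::-1])
E
```

```text
t 33.58 pos [ 0.6271 -0.1723  0.1344] yaw 0.80 | yawchange 1.6 rotx units -0.036 (rv [-0.036 -0.005 -0.003]) | shift units [-1.02 17.79 -9.55] rows>= 17.8 j [ 0.87  0.67 -0.97  1.48  0.56  1.3   1.43] w 0.0563 F [ 0.1 -0.7 -0.3]
```

View pics/w31.png

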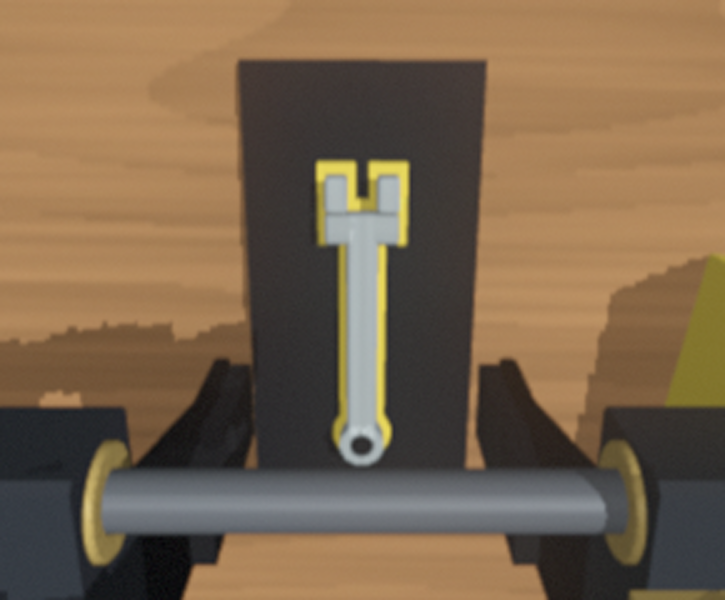

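```bash
python3 - <<'E'
from m import *
f=F(110,80,2.5);h=.1344
print("outline front",f(362,160.5,h-.004),"jaw front top",f(362,176.5,h-.013),"jaw front bottom",f(362,175,h-.004))
print("outline headstart",f(362,245,h-.004),"spanner headstart",f(362,244,h-.013))
print("eye",f(362,446,h-.011), "tail bottom",f(362,466,h-.013))
print("outline eye L/R",f(333,434,h-.004),f(391,434,h-.004),"mat front",f(362,61,h-.004))
E
cat >/dev/null
```

```text
outline front [130.4         -0.65361533 -41.23731428] jaw front top [121.4         -0.63745701 -36.75037671] jaw front bottom [130.4         -0.65602168 -35.74757292]
outline headstart [130.4         -0.66806833  -8.2649217 ] spanner headstart [121.4         -0.64869027 -11.12335464]
eye [123.4         -0.69121233  76.69564237] tail bottom [121.4         -0.69081945  84.98818098]
outline eye L/R [130.4        -13.05302951  75.11342154] [130.4         11.64398216  75.10942626] mat front [130.4         -0.63786547 -77.16828908]
```

Request:
{"fn": "arm_command", "kwargs": {
  "targets": [-0.03, -0.005, 0, -0.5, 0.9, -0.5, 1, -0.03, 0, 0, -0.5, 1, -0.53, 1, 0, 0, 0, 0, 1, -0.53, 1, 0, 0, 0, 0, 1, -0.53, 1, 0, 0, 0, 0, 1, -0.53, 1, 0, 0, 0, 0, 1, -0.53, 1, 0, 0, 0, 0, 1, -0.53, 1, 0, 0, 0, 0, 1, -0.53, 1, 0, 0, 0, 0, 1, -0.53, 1, 0, 0, 0, 0, 1, -0.53, 1, 0, 0, 0, 0, 1, -0.53, 1, 0, 0, 0, 0, 1, -0.53, 1]
}}

```text
time: 34.63
ee_pos: [0.4524, 0.1242, 0.1732]
eef_rot: [-0.023, 0.699, 0.016, 0.714]
ft_force: [-0.2, 0.6, -0.0]
width: 0.0869
```

```bash
python3 - <<'E'
from h import *
go((.376,.259,.16),3.5)
E
```

```text
t 34.63 pos [0.4524 0.1242 0.1732] yaw 3.18 | yawchange 0.3 rotx units -0.007 (rv [-0.007  0.027  0.013]) | shift units [ 0.53  5.57 -2.72] rows>= 5.6 j [ 0.84  0.22 -1.31  1.92  0.25  1.16  1.07] w 0.0869 F [-0.2  0.6 -0. ]
```

Request:
{"fn": "arm_command", "kwargs": {
  "targets": [-0.007, 0.027, 0.013, 0, 0.95, -0.48, 1, 0, 0, 0, 0, 0.95, -0.48, 1, 0, 0, 0, 0, 0.95, -0.48, 1, 0, 0, 0, 0, 0.95, -0.48, 1, 0, 0, 0, 0, 0.95, -0.48, 1, 0, 0, 0, 0, 0.6, -0.3, 1, 0, 0, 0, 0, 0, 0, 1]
}}

```text
time: 35.22
ee_pos: [0.3682, 0.2656, 0.1762]
eef_rot: [-0.027, 0.704, 0.023, 0.709]
ft_force: [0.2, 0.2, 0.7]
width: 0.0871
```

```bash
python3 - <<'E'
from h import *
go((.376,.259,.07),3.5)
img=camera("wrist");cv2.imwrite("pics/w32.png",cv2.resize(img[0:300,100:420],None,fx=2,fy=2,interpolation=cv2.INTER_CUBIC)[:,:,::-1])
t=camera("top");o=ortho("top",.54,.75,-.24,-.1,.004,.3,t);o2=ortho("top",.43,.64,-.47,-.33,.004,.3,t);cv2.imwrite("pics/t5.png",np.hstack([o[:,:390],o2[:,:390]])[:,:,::-1])
E
```

```text
t 35.22 pos [0.3682 0.2656 0.1762] yaw 4.11 | yawchange -0.6 rotx units 0.014 (rv [0.013 0.009 0.007]) | shift units [ 4.25 -0.28  0.3 ] rows>= 4.2 j [ 0.57  0.19 -1.37  1.93  0.21  1.18  0.76] w 0.0871 F [0.2 0.2 0.7]Traceback (most recent call last):
  File "<stdin>", line 4, in <module>
    return _nx.concatenate(arrs, 1, dtype=dtype, casting=casting)
           ~~~~~~~~~~~~~~~^^^^^^^^^^^^^^^^^^^^^^^^^^^^^^^^^^^^^^^
ValueError: all the input array dimensions except for the concatenation axis must match exactly, but along dimension 0, the array at index 0 has size 699 and the array at index 1 has size 700
```

View pics/w32.png

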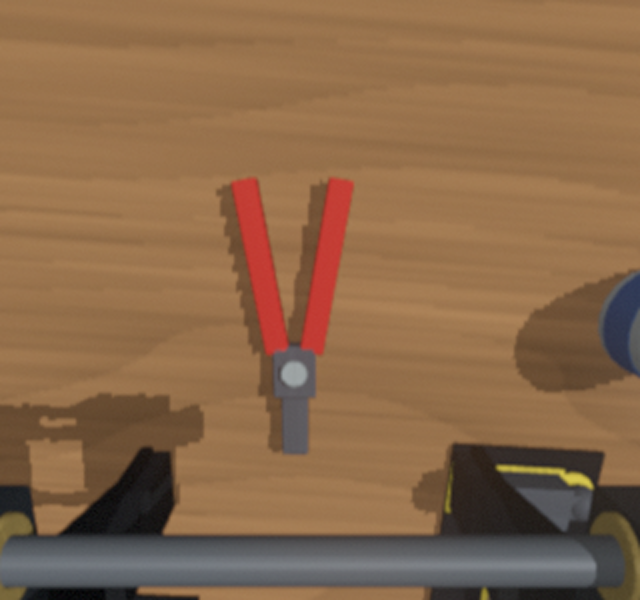

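```bash
python3 - <<'E'
from m import *
P=proj("wrist");C=cam_center("wrist")
def w(c,r,z):
    u,v=100+c/2,r/2
    d=np.linalg.solve(P[:,:3],[u,v,1.]);return C+d*(z-C[2])/d[2]
h=w(293,180,.012);j=w(295,453,.012);rv=w(294,374,.014);d=j-h
print(h,j,rv,np.linalg.norm(d),np.degrees(np.arctan2(d[1],d[0])));u=d/np.linalg.norm(d);print(h+.103*u,j-.05*u)
go(tuple((rv)[:2])+(.065,),4.5)
E
```

```text
[0.28165082 0.24688734 0.012     ] [0.43096817 0.256969   0.012     ] [0.3824038 0.2535285 0.014    ] 0.14965731207623767 3.862650772555595
[0.38441685 0.25382593 0.012     ] [0.38108175 0.25360075 0.012     ]
t 35.32 pos [0.37   0.2631 0.1759] yaw 3.96 | yawchange 0.5 rotx units -0.012 (rv [-0.012  0.008  0.008]) | shift units [ 4.44 -0.42  0.47] rows>= 4.4 j [ 0.57  0.19 -1.37  1.93  0.21  1.18  0.77] w 0.087 F [ 0.6 -0.7  0.6]
```

Request:
{"fn": "arm_command", "kwargs": {
  "targets": [0, 0.008, 0.008, 0.5, -0.35, 0.4, 1, 0, 0, 0, 1, 0, 0, 1, 0, 0, 0, 1, 0, 0, 0.9, 0, 0, 0, 1, 0, 0, 0.8, 0, 0, 0, 0.6, 0, 0, 0.7, 0, 0, 0, 0, 0, 0, 0.6]
}}

```text
time: 35.82
ee_pos: [0.3879, 0.2479, 0.0707]
eef_rot: [-0.022, 0.705, 0.02, 0.709]
ft_force: [-0.0, -0.2, -0.1]
width: 0.0679
```

```bash
python3 - <<'E'
from h import *
go((.382,.2535,.026),3.9)
img=camera("wrist");cv2.imwrite("pics/w33.png",cv2.resize(img[0:300,100:420],None,fx=2,fy=2,interpolation=cv2.INTER_CUBIC)[:,:,::-1])
E
```

```text
t 35.82 pos [0.3879 0.2479 0.0707] yaw 3.36 | yawchange 0.5 rotx units -0.012 (rv [-0.012  0.006  0.004]) | shift units [ 1.79  0.24 -0.22] rows>= 1.8 j [ 0.38  0.39 -1.18  2.03  0.44  1.    0.62] w 0.0679 F [-0.  -0.2 -0.1]
```

View pics/w33.png

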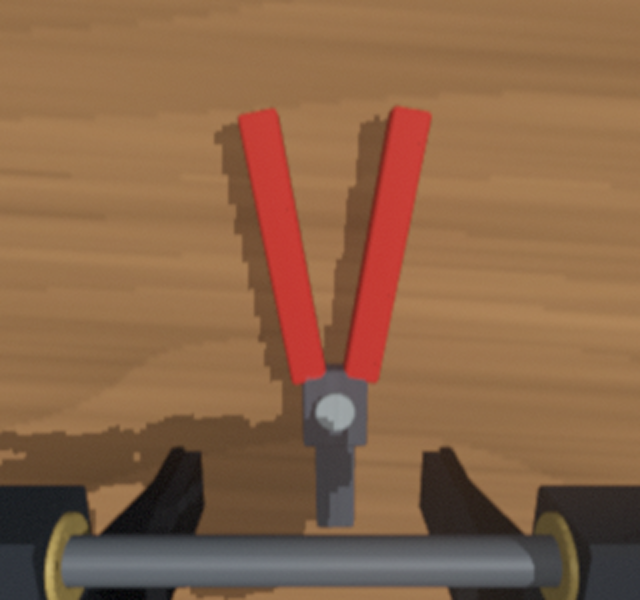

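```bash
python3 - <<'E'
from m import *
f=F(100,0,2);h=.0707
print("rivet",f(335,412,h-.014),"jaw tip",f(336,525,h-.012),"joint jaw-side edge",f(335,445,h-.012))
a,b=f(240,118,h-.012),f(432,116,h-.012);print(a,b,(a+b)/2)
a,b=f(239,125,h-.012),f(432,125,h-.012)
E
```

```text
rivet [56.7         8.73113978 -7.1937488 ] jaw tip [58.7         9.83716044 41.36852186] joint jaw-side edge [58.7         8.99388017  6.88642249]
[  58.7         -22.6635686  -106.27434812] [  58.7          38.31356861 -106.87296843] [  58.7           7.82500001 -106.57365827]
```

Request:
{"fn": "arm_command", "kwargs": {
  "targets": [-0.016, 0.006, 0.004, 0.4, 0.35, -0.26, 0.6, 0, 0, 0, 0.6, 0, 0, 0.6, 0, 0, 0, 0.6, 0, 0, 0.6, 0, 0, 0, 0, 0, 0, 0.6]
}}

```text
time: 36.2
ee_pos: [0.3859, 0.2555, 0.0354]
eef_rot: [-0.023, 0.704, 0.024, 0.709]
ft_force: [-0.5, 0.5, -0.2]
width: 0.0527
```

```bash
python3 - <<'E'
from h import *
go((.382,.2565,.026),4.1)
img=camera("wrist");cv2.imwrite("pics/w34.png",cv2.resize(img[0:300,100:420],None,fx=2,fy=2,interpolation=cv2.INTER_CUBIC)[:,:,::-1])
E
```

```text
t 36.20 pos [0.3859 0.2555 0.0354] yaw 3.77 | yawchange 0.3 rotx units -0.007 (rv [-0.007  0.008 -0.001]) | shift units [ 0.38  0.05 -0.15] rows>= 0.4 j [ 0.31  0.46 -1.12  2.05  0.52  0.94  0.55] w 0.0527 F [-0.5  0.5 -0.2]
```

View pics/w34.png

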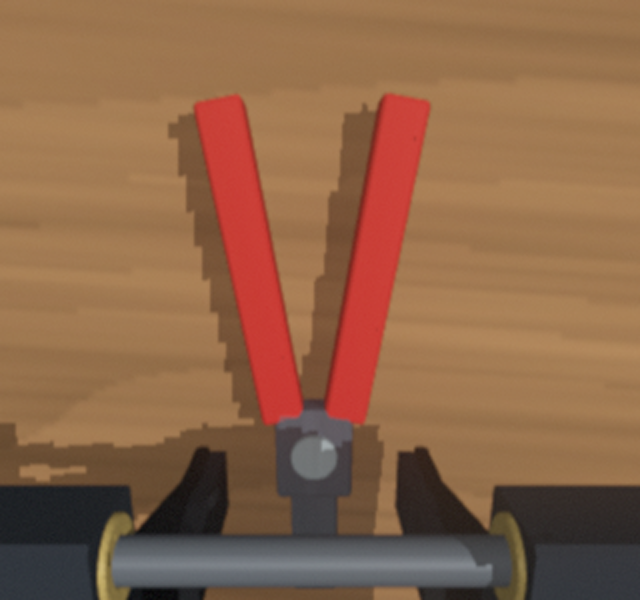

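```bash
python3 - <<'E'
from m import *
f=F(100,0,2);h=.0354
print("rivet",f(314,458,h-.014),"joint jaw-side edge",f(314,496,h-.012))
a,b=f(196,105,h-.012),f(430,103,h-.012);print(a,b,(a+b)/2)
E
```

```text
rivet [21.4         0.83917296 -5.46658483] joint jaw-side edge [23.4         0.87664109  8.83440772]
[  23.4         -30.00956902 -105.18768422] [  23.4          30.78471163 -105.67757051] [  23.4           0.38757131 -105.43262737]
```

Request:
{"fn": "arm_command", "kwargs": {
  "targets": [-0.005, 0.008, 0, 0.2, 0.03, -0.2, 0.6, 0, 0, 0, 0.16, 0, 0, 0.5, 0, 0, 0, 0, 0, 0, 0, 0, 0, 0, 0, 0, 0, 0, 0, 0, 0, 0, 0, 0, 0, 0, 0, 0, 0, 0, 0, 0, 0, 0, 0, 0, 0, 0, 0, 0, 0, 0, 0, 0, 0, 0, 0, 0, 0, 0, 0, 0, 0],
  "newtons": 40
}}

```text
time: 37.0
ee_pos: [0.3844, 0.2567, 0.032]
eef_rot: [-0.023, 0.704, 0.025, 0.709]
ft_force: [-0.2, -0.7, -0.8]
width: 0.0224
```

```bash
python3 - <<'E'
from h import *
go((.382,.2565,.14),4.1)
img=camera("wrist");cv2.imwrite("pics/w35.png",cv2.resize(img[0:300,100:420],None,fx=2,fy=2,interpolation=cv2.INTER_CUBIC)[:,:,::-1])
E
```

```text
t 37.00 pos [0.3844 0.2567 0.032 ] yaw 3.87 | yawchange 0.2 rotx units -0.005 (rv [-0.005  0.009 -0.004]) | shift units [-4.32  0.   -0.1 ] rows>= 4.3 j [ 0.3   0.46 -1.11  2.05  0.52  0.93  0.54] w 0.0224 F [-0.2 -0.7 -0.8]
```

View pics/w35.png

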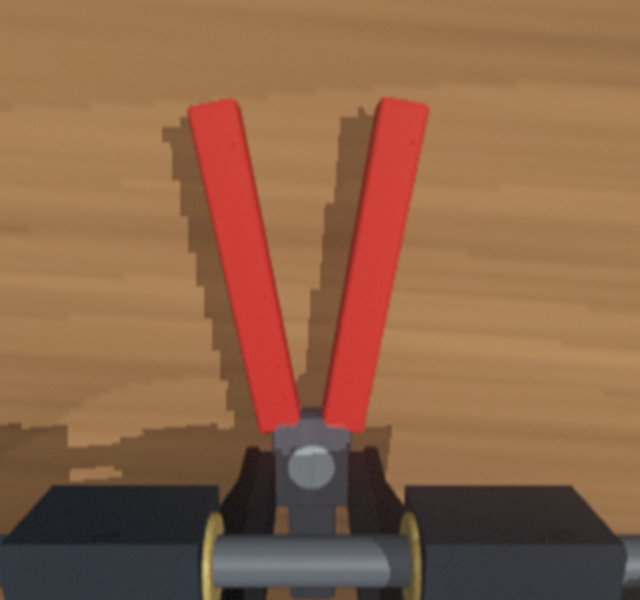

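Request:
{"fn": "arm_command", "kwargs": {
  "targets": [0, 0, 0, 0, 0, 0, 0.45, -0.005, 0.009, -0.004, 0, 0, 0, 0.45, 0, 0, 0, 0.2, 0, -0.1, 0.45, 0, 0, 0, 0.06, 0, 0, 0.4, 0, 0, 0, 0, 0, 0, 0.35]
}}

```text
time: 37.47
ee_pos: [0.3818, 0.2567, 0.025]
eef_rot: [-0.026, 0.707, 0.025, 0.706]
ft_force: [0.4, -0.3, 0.0]
width: 0.0333
```

```bash
python3 - <<'E'
from m import *
go((.382,.2565,.026),4.1)
img=camera("wrist");cv2.imwrite("pics/w36.png",cv2.resize(img[0:300,100:420],None,fx=2,fy=2,interpolation=cv2.INTER_CUBIC)[:,:,::-1])
E
```

```text
t 37.47 pos [0.3818 0.2567 0.025 ] yaw 4.12 | yawchange -0.0 rotx units 0.000 (rv [ 0.    -0.001  0.   ]) | shift units [-0.04 -0.01  0.01] rows>= 0.0 j [ 0.29  0.47 -1.1   2.06  0.53  0.93  0.54] w 0.0333 F [ 0.4 -0.3  0. ]
```

View pics/w36.png

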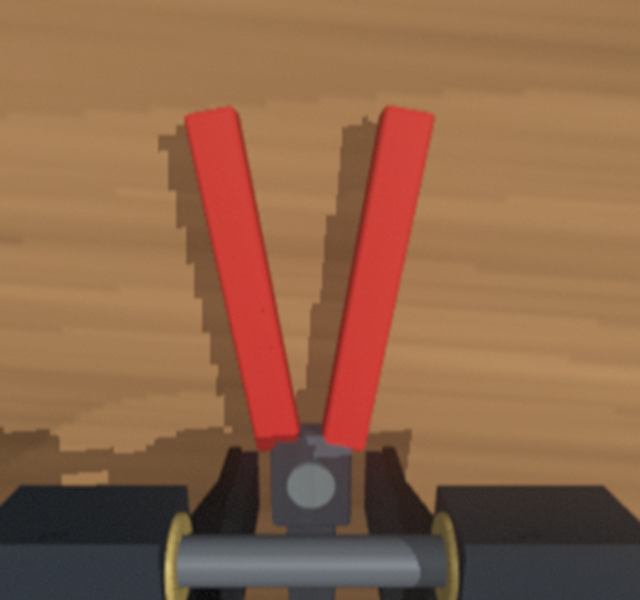

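Good: joint between the pads at (312,485), TCP z 25 mm. Close.

Request:
{"fn": "arm_command", "kwargs": {
  "targets": [0, 0, 0, 0, 0, 0, 0, 0, 0, 0, 0, 0, 0, 0, 0, 0, 0, 0, 0, 0, 0, 0, 0, 0, 0, 0, 0, 0]
}}

```text
time: 37.85
ee_pos: [0.3815, 0.2566, 0.0249]
eef_rot: [-0.026, 0.707, 0.025, 0.706]
ft_force: [0.8, -0.5, -1.6]
width: 0.0238
```

```bash
python3 - <<'E'
from m import *
go((.382,.2565,.14),4.1)
img=camera("wrist");cv2.imwrite("pics/w37.png",cv2.resize(img[0:300,100:420],None,fx=2,fy=2,interpolation=cv2.INTER_CUBIC)[:,:,::-1])
E
```

```text
t 37.85 pos [0.3815 0.2566 0.0249] yaw 4.13 | yawchange -0.0 rotx units 0.001 (rv [ 0.001 -0.002  0.001]) | shift units [-4.6  -0.01  0.02] rows>= 4.6 j [ 0.29  0.47 -1.1   2.06  0.53  0.93  0.54] w 0.0238 F [ 0.8 -0.5 -1.6]
```

View pics/w37.png

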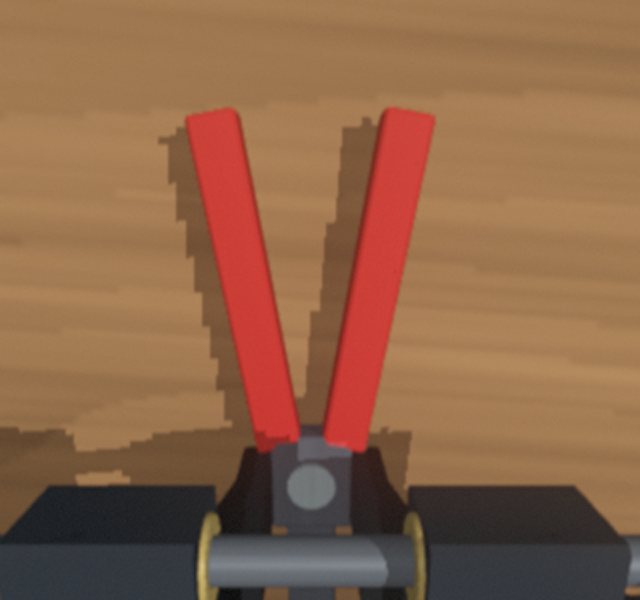

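Request:
{"fn": "arm_command", "kwargs": {
  "targets": [0, 0, 0, -0.5, 0, 0, 0, 0, 0, 0, -1, 0, 0, 0, 0, 0, 0, -1, 0, 0, 0, 0.157, 0, 0, -1, 0, 0, 0, 0.157, 0, 0, -1, 0, 0, 0, 0.157, 0, 0, 0, 0, 0, 0, 0.157, 0, 0, 0, 0, 0, 0, 0.157, 0, 0, 0, 0, 0, 0, 0.157, 0, 0, 0, 0, 0, 0, 0.157, 0, 0, 0, 0, 0, 0, 0.157, 0, 0, 0, 0, 0, 0, 0.157, 0, 0, 0, 0, 0, 0]
}}

```text
time: 38.9
ee_pos: [0.3795, 0.2555, 0.1415]
eef_rot: [0.353, 0.612, -0.357, 0.611]
ft_force: [-0.6, -0.2, -2.1]
width: 0.0237
```

```bash
python3 - <<'E'
from h import *
R,p=pose();y0=np.degrees(np.arctan2(R[1,2],R[0,2]))
go((.616,.162,.13),y0)
E
```

```text
t 38.90 pos [0.3795 0.2555 0.1415] yaw -60.27 | yawchange 0.0 rotx units -0.000 (rv [-0.     0.001  0.007]) | shift units [0.46 6.36 7.94] rows>= 7.9 j [ 0.34  0.19 -1.09  1.97  0.18  1.1  -0.31] w 0.0237 F [-0.6 -0.2 -2.1]
```

Request:
{"fn": "arm_command", "kwargs": {
  "targets": [0, 0, 0.007, 0, 0.8, 1, 0, 0, 0, 0, 0, 0.8, 1, 0, 0, 0, 0, 0, 0.8, 1, 0, 0, 0, 0, 0, 0.8, 1, 0, 0, 0, 0, 0, 0.8, 1, 0, 0, 0, 0, 0, 0.8, 1, 0, 0, 0, 0, 0, 0.8, 1, 0, 0, 0, 0, 0, 0.6, 0.8, 0, 0.157, 0, 0, 0, 0, 0, 0, 0.157, 0, 0, 0, 0, 0, 0, 0.157, 0, 0, 0, 0, 0, 0, 0.157, 0, 0, 0, 0, 0, 0]
}}

```text
time: 39.9
ee_pos: [0.6193, 0.1531, 0.1356]
eef_rot: [0.494, 0.502, -0.5, 0.504]
ft_force: [-0.7, 1.9, -1.2]
width: 0.0235
```

Request:
{"fn": "arm_command", "kwargs": {
  "targets": [0.157, 0, 0, 0, 0, 0, 0, 0.157, 0, 0, 0, 0, 0, 0, 0.157, 0, 0, 0, 0, 0, 0, 0.157, 0, 0, 0, 0, 0, 0, 0.157, 0, 0, 0, 0, 0, 0, 0.157, 0, 0, 0, 0, 0, 0, 0.157, 0, 0, 0, 0, 0, 0, 0.157, 0, 0, 0, 0, 0, 0, 0.157, 0, 0, 0, 0, 0, 0, 0.157, 0, 0, 0, 0, 0, 0, 0.157, 0, 0, 0, 0, 0, 0, 0.157, 0, 0, 0, 0, 0, 0]
}}

```text
time: 40.9
ee_pos: [0.6154, 0.1516, 0.1292]
eef_rot: [-0.701, -0.027, 0.712, -0.033]
ft_force: [0.5, -0.1, -1.9]
width: 0.0232
```

```bash
python3 - <<'E'
from h import *
go((.616,.162,.09),-178.1)
E
```

```text
t 40.90 pos [0.6154 0.1516 0.1292] yaw -175.15 | yawchange -2.9 rotx units 0.065 (rv [ 0.066  0.021 -0.011]) | shift units [ 1.57 -0.42 -0.04] rows>= 1.6 j [ 0.06  0.49 -0.49  1.53  0.25  1.19 -1.97] w 0.0232 F [ 0.5 -0.1 -1.9]
```

Request:
{"fn": "arm_command", "kwargs": {
  "targets": [0.065, 0.021, -0.011, 0.6, -0.42, 0, 0, 0, 0, 0, 0.9, 0, 0, 0, 0, 0, 0, 0.7, 0, 0, 0, 0, 0, 0, 0, 0, 0, 0]
}}

```text
time: 41.23
ee_pos: [0.6138, 0.1625, 0.0721]
eef_rot: [0.707, 0.008, -0.707, 0.007]
ft_force: [-2.0, 0.3, -3.1]
width: 0.0233
```

```bash
python3 - <<'E'
from h import *
go((.616,.162,.029),-178.1)
img=camera("wrist");cv2.imwrite("pics/w38.png",cv2.resize(img[0:300,100:420],None,fx=2,fy=2,interpolation=cv2.INTER_CUBIC)[:,:,::-1])
E
```

```text
t 41.23 pos [0.6138 0.1625 0.0721] yaw -178.77 | yawchange 0.7 rotx units -0.015 (rv [-0.015 -0.     0.   ]) | shift units [ 1.73  0.02 -0.09] rows>= 1.7 j [ 0.03  0.54 -0.47  1.59  0.27  1.07 -2.07] w 0.0233 F [-2.   0.3 -3.1]
```

View pics/w38.png

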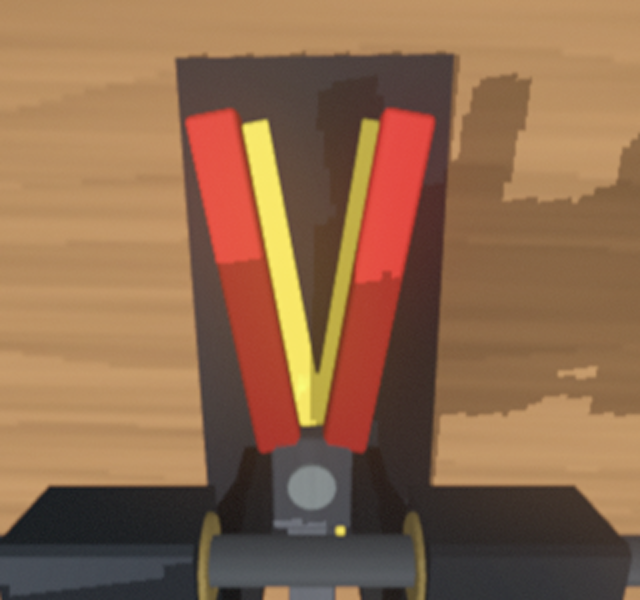

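```bash
python3 - <<'E'
from m import *
f=F(100,0,2);xm=.0721-.004;xt=.0129
print("rivet",f(311,487,.0109))
a,b=f(186,120,xt),f(434,119,xt);print("outer corners",a,b);a,b=f(235,108,xt),f(386,108,xt);print("inner corners",a,b);print("crotch",f(312,440,xt))
a,b=f(177,60,xm),f(455,55,xm);c,d=f(208,480,xm),f(434,480,xm)
m1=(a+b)/2;m2=(c+d)/2;v=m2-m1;print("yaw off",np.degrees(np.arctan2(v[1],v[2])),m1,m2)
print("outline inner end",f(268,121,xm),f(363,119,xm),"outline inner crotch",f(317,370,xm),"joint start?",f(312,426,xm))
E
```

```text
rivet [10.9         0.12069431 -3.94578174]
outer corners [  12.9         -30.55000225 -103.22422272] [  12.9          30.22470945 -103.4634837 ]
inner corners [  12.9         -18.43189831 -105.91058006] [  12.9          18.36738193 -105.91923311]
crotch [ 12.9          0.40640117 -18.07901877]
yaw off 0.9493741396834079 [  68.1           1.64451253 -128.19030872] [68.1         4.15960816 23.58460295]
outline inner end [  68.1         -14.24288    -109.33879794] [  68.1          17.40060574 -109.95763368] outline inner crotch [ 68.1          2.38745361 -22.72475595] joint start? [68.1         0.51175806  0.12910687]
```

Request:
{"fn": "arm_command", "kwargs": {
  "targets": [-0.019, 0, 0, 0.6, 0.15, 0, 0, 0, 0, 0, 0.5, 0, 0, 0, 0, 0, 0, 0.2, 0, 0, 0, 0, 0, 0, 0, 0, 0, 0]
}}

```text
time: 41.62
ee_pos: [0.6163, 0.1593, 0.0432]
eef_rot: [0.709, 0.013, -0.705, 0.012]
ft_force: [-0.4, -0.4, -2.3]
width: 0.0232
```

```bash
python3 - <<'E'
from h import *
go((.616,.162,.029),-178.1)
img=camera("wrist");cv2.imwrite("pics/w39.png",cv2.resize(img[0:300,100:420],None,fx=2,fy=2,interpolation=cv2.INTER_CUBIC)[:,:,::-1])
E
```

```text
t 41.62 pos [0.6163 0.1593 0.0432] yaw -177.92 | yawchange -0.2 rotx units 0.004 (rv [ 0.004 -0.006  0.002]) | shift units [ 0.57 -0.11  0.01] rows>= 0.6 j [ 0.03  0.58 -0.46  1.61  0.29  1.02 -2.06] w 0.0232 F [-0.4 -0.4 -2.3]
```

View pics/w39.png

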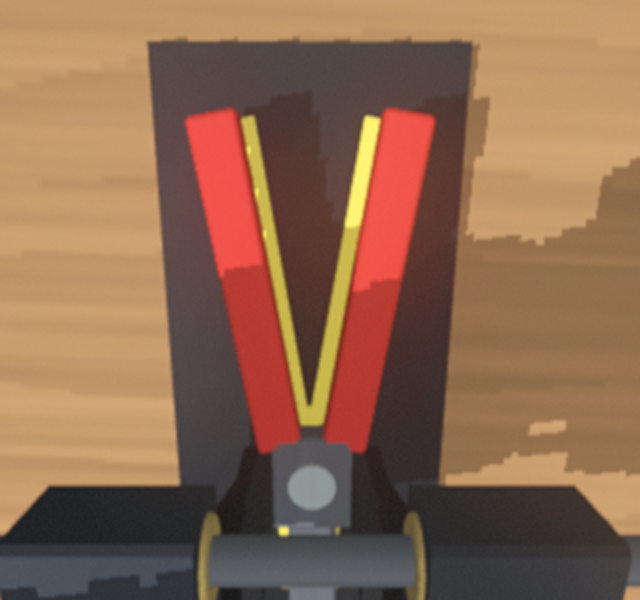

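```bash
python3 - <<'E'
from m import *
f=F(100,0,2);xm=.0432-.004
a,b=f(149,43,xm),f(472,42,xm);c,d=f(181,480,xm),f(441,480,xm)
m1=(a+b)/2;m2=(c+d)/2;v=m2-m1;print("yaw off",np.degrees(np.arctan2(v[1],v[2])),m1,m2)
print("outline inner end",f(254,117,xm),f(366,116,xm))
E
```

```text
yaw off 0.08060703803960662 [ 3.92000000e+01 -4.68790758e-02 -1.25963478e+02] [39.2         0.14231497  8.51625953]
outline inner end [  39.2         -16.22814705 -107.07439459] [  39.2          15.86533641 -107.34450573]
```

Request:
{"fn": "arm_command", "kwargs": {
  "targets": [0, -0.006, 0.002, 0.25, 0, 0.085, 0, 0, 0, 0, 0.15, 0, 0, 0, 0, 0, 0, 0, 0, 0, 0]
}}

```text
time: 41.92
ee_pos: [0.6154, 0.1601, 0.0352]
eef_rot: [0.708, 0.013, -0.706, 0.012]
ft_force: [0.0, 0.3, -2.6]
width: 0.0234
```

```bash
python3 - <<'E'
from h import *
go((.616,.162,.029),-178.1)
img=camera("wrist");cv2.imwrite("pics/w40.png",cv2.resize(img[0:300,100:420],None,fx=2,fy=2,interpolation=cv2.INTER_CUBIC)[:,:,::-1])
E
```

```text
t 41.92 pos [0.6154 0.1601 0.0352] yaw -177.94 | yawchange -0.2 rotx units 0.004 (rv [ 0.004 -0.003  0.001]) | shift units [ 0.25 -0.07 -0.03] rows>= 0.2 j [ 0.02  0.59 -0.46  1.61  0.3   1.01 -2.06] w 0.0234 F [ 0.   0.3 -2.6]
```

View pics/w40.png

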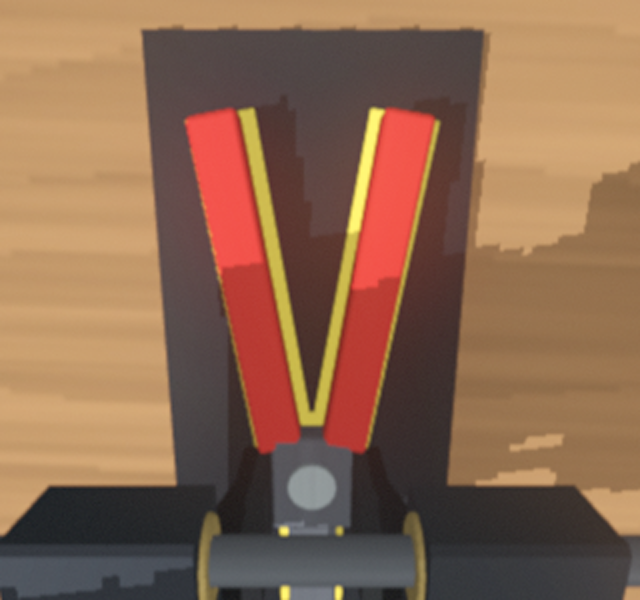

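```bash
python3 - <<'E'
from m import *
f=F(100,0,2);xm=.0352-.004
a,b=f(142,31,xm),f(484,31,xm);c,d=f(176,480,xm),f(449,480,xm)
m1=(a+b)/2;m2=(c+d)/2;v=m2-m1;print("yaw off",np.degrees(np.arctan2(v[1],v[2])),m1,m2)
print("outline inner end",f(252,109,xm),f(372,109,xm))
E
```

```text
yaw off 0.005113734359657 [  31.2           0.62775249 -126.8334013 ] [31.2         0.63946069  4.34864669]
outline inner end [  31.2         -15.988187   -108.10818852] [  31.2          16.75193561 -108.1159138 ]
```

Request:
{"fn": "arm_command", "kwargs": {
  "targets": [0, -0.003, 0, 0.1, 0.02, 0.055, 0, 0, 0, 0, 0.1, 0, 0, 0, 0, 0, 0, 0.05, 0, 0, 0, 0, 0, 0, 0, 0, 0, 0]
}}

```text
time: 42.3
ee_pos: [0.6144, 0.1599, 0.0295]
eef_rot: [0.707, 0.013, -0.706, 0.012]
ft_force: [-0.1, -0.6, -2.0]
width: 0.0233
```

```bash
python3 - <<'E'
from m import *
go((.616,.162,.029),-178.1)
img=camera("wrist");cv2.imwrite("pics/w41.png",cv2.resize(img[0:300,100:420],None,fx=2,fy=2,interpolation=cv2.INTER_CUBIC)[:,:,::-1])
E
```

```text
t 42.30 pos [0.6144 0.1599 0.0295] yaw -177.93 | yawchange -0.2 rotx units 0.004 (rv [ 0.004 -0.002  0.002]) | shift units [ 0.02 -0.08 -0.07] rows>= 0.1 j [ 0.02  0.59 -0.46  1.62  0.3   1.   -2.07] w 0.0233 F [-0.1 -0.6 -2. ]
```

View pics/w41.png

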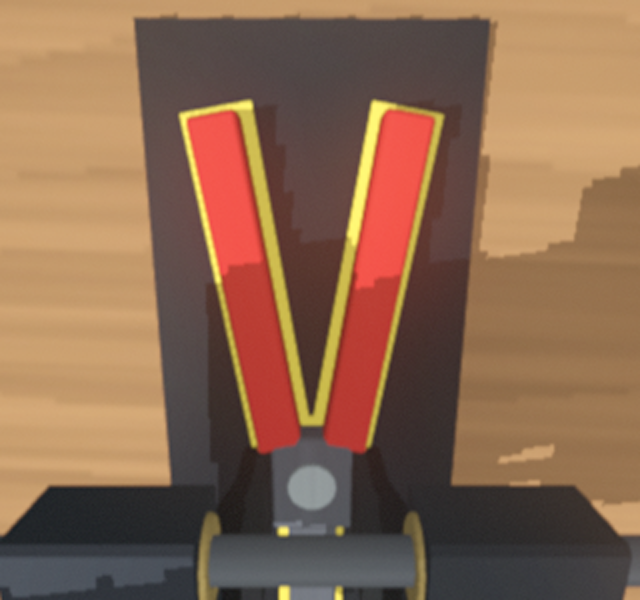

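Request:
{"fn": "arm_command", "kwargs": {
  "targets": [0, 0, 0, 0.03, 0, 0, 0, 0, 0, 0, 0, 0, 0, 0.4, 0, 0, 0, 0, 0, 0, 0.6, 0, 0, 0, 0, 0, 0, 0.6, 0, 0, 0, 0, 0, 0, 0.6, 0, 0, 0, 0, 0, 0, 0.6, 0, 0, 0, -0.4, 0, 0, 0.6, 0, 0, 0, -0.8, 0, 0, 0.7, 0, 0, 0, -1, 0, 0, 0.8, 0, 0, 0, -1, 0, 0, 1, 0, 0, 0, -1, 0, 0, 1, 0, 0, 0, -1, 0, 0, 1]
}}

```text
time: 43.35
ee_pos: [0.6118, 0.1592, 0.1624]
eef_rot: [-0.705, -0.013, 0.709, -0.013]
ft_force: [0.5, 0.4, 1.0]
width: 0.0778
```

```bash
python3 - <<'E'
from m import *
go((.45,.1,.25),-178.1)
img=camera("wrist");cv2.imwrite("pics/w42.png",cv2.resize(img[0:300,100:420],None,fx=2,fy=2,interpolation=cv2.INTER_CUBIC)[:,:,::-1])
E
```

```text
t 43.35 pos [0.6118 0.1592 0.1624] yaw -177.88 | yawchange -0.2 rotx units 0.005 (rv [0.005 0.007 0.   ]) | shift units [-3.5   2.15  6.55] rows>= 6.5 j [ 0.05  0.45 -0.5   1.52  0.22  1.23 -2.01] w 0.0778 F [0.5 0.4 1. ]
```

View pics/w42.png

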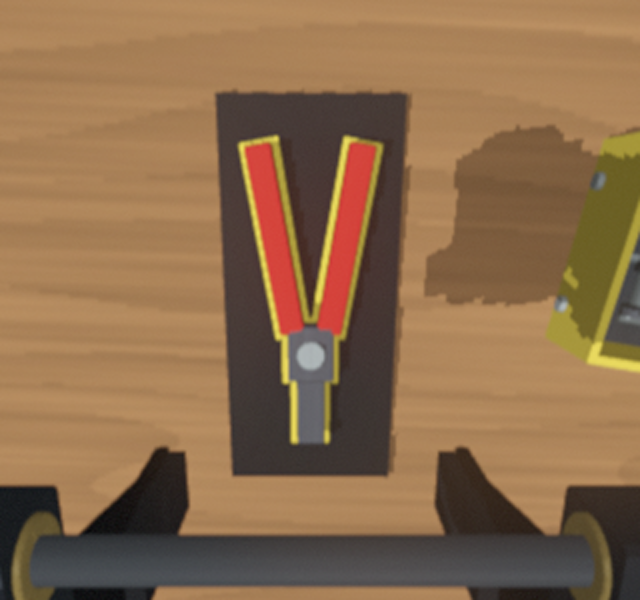

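Request:
{"fn": "arm_command", "kwargs": {
  "targets": [0, 0, 0, -1, 0, 0, 1, 0, 0, 0, -1, 0.3, 0, 1, 0, 0, 0, -0.8, 0.3, 0.8, 1, 0, 0, 0, 0, 0.3, 1, 1, 0, 0, 0, 0, 0.3, 1, 1, 0, 0, 0, 0, 0.3, 1, 1, 0, 0, 0, 0, 0.3, 1, 1, 0, 0, 0, 0, 0.3, 1, 1, 0, 0, 0, 0, 0, 0, 1]
}}

```text
time: 44.15
ee_pos: [0.4662, 0.1021, 0.2496]
eef_rot: [0.712, 0.015, -0.702, 0.012]
ft_force: [1.0, -0.4, 0.2]
width: 0.0873
```

```bash
python3 - <<'E'
from m import *
go((.45,.1,.25),-178.1)
t=camera("top");cv2.imwrite("pics/t6.png",cv2.resize(t,None,fx=1.5,fy=1.5,interpolation=cv2.INTER_CUBIC)[:,:,::-1])
def c(x,y): return cv2.resize(ortho("top",x-.11,x+.11,y-.055,y+.055,.004,.4,t)[:540],(260,520))
cv2.imwrite("pics/t7.png",np.hstack([c(.6466,-.1706),c(.538,-.399),c(.641,.163)])[:,:,::-1])
E
```

```text
t 44.15 pos [0.4662 0.1021 0.2496] yaw -177.76 | yawchange -0.3 rotx units 0.007 (rv [ 0.008 -0.018  0.005]) | shift units [-0.02  0.06  0.65] rows>= 0.6 j [ 0.22  0.02 -0.53  1.82  0.01  1.29 -1.85] w 0.0873 F [ 1.  -0.4  0.2]
```

View pics/t6.png

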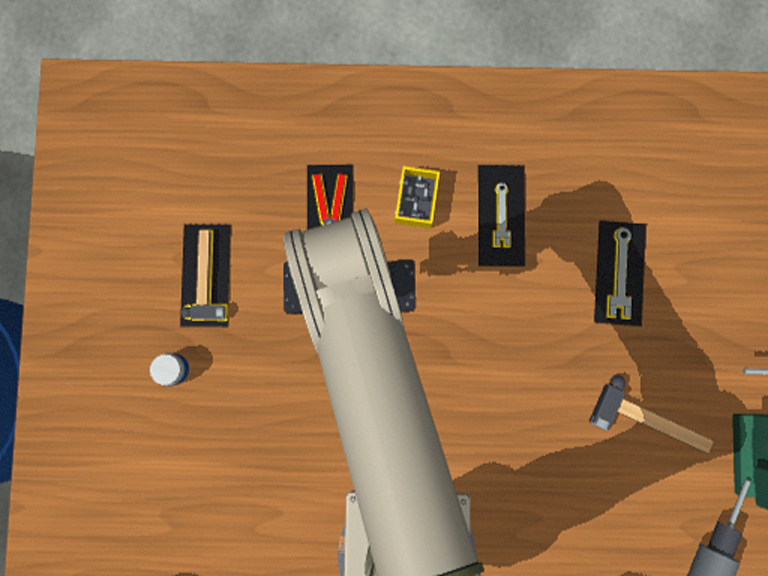

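View pics/t7.png

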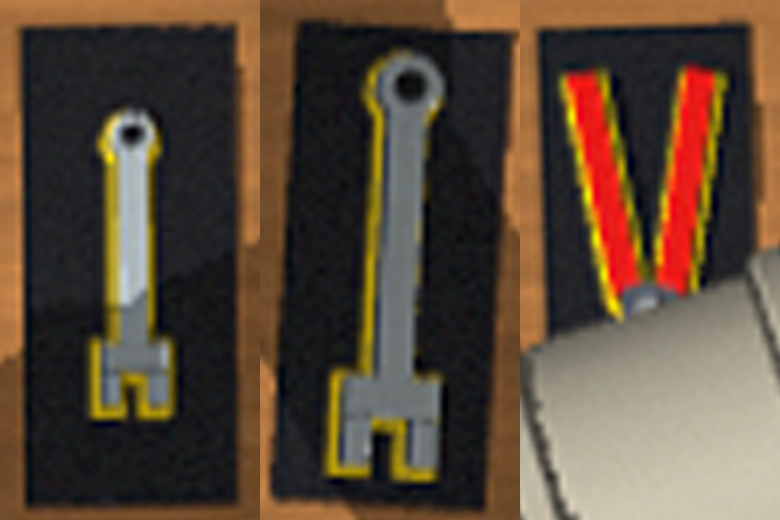

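```bash
python3 - <<'E'
from bench import *
print(close_job())
E
```

```text
the job is handed in; nothing more can be done
None
```

I put the small hammer, large spanner, small spanner and pliers on their mats in that order, head on painted head. I handed the job in at about 44 s, with the arm raised clear of everything. No verdict is reported at hand-in.

- **Hammer:** it first landed about 4 mm too far towards the handle end, so I regripped it and shifted it. The top view after that shows it inside its outline, under 1 mm off.
- **Spanners:** the last top view shows both inside their outlines, about 1 mm off once the camera angle is allowed for. The small spanner sits about 1 mm towards its tail.
- **Pliers:** the wrist picture after release shows yellow on nearly all sides. The arm partly hid them in the last top view, so only their handles were confirmed there.
- **Left alone:** the bolt bin, the grease tin and the larger hammer appear where they were at the start.
- **Measurement disagreement:** from hover height, the wrist camera and the top camera disagreed by up to about 5 mm. I set the final positions from close-range views of each tool against its own outline instead.

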